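Pull the tapped end plug from a casting mould

ROBOT

A 7-joint arm with a two-finger parallel gripper is mounted at the origin on the work surface. World frame = base frame: x ahead of the robot, y to its left, z up, the work surface at z = 0. Lengths are in m, angles in rad, forces in N, time in s.
With the tool pointing down it reaches from about 0.4 to 0.75 m from the base axis. Payload 19.5 kg.
Tool frame: the origin (TCP) lies midway between the tips of the shut fingers; the grasp point (between the pads) lies 19 mm behind it; z points along the fingers, y is the direction in which the jaws open and shut (so a half turn about z gives the same grasp; the last joint's range is limited). The gripper opens to 85 mm and grips with 20 to 120 N. Pads are 22 mm wide; open, the fingers measure 114 mm over their backs; the gripper's body (76 mm by 85 mm) begins 54 mm behind the grasp point. The pads swing forward as they close: fully open they stand 13 mm farther back than shut.
Start: joints at [1.225, 0.707, -0.028, 1.485, 0.022, 0.951, -0.075], TCP at [0.172, -0.549, 0.231] pointing down, gripper open.
Joint ranges: [-2.71, 2.71], [-0.32, 2.16], [-1.57, 1.52], [0, 2.45], [-1.46, 4.6], [0, 2.02], [-2.83, 2.83]. Speed limits (rad/s): [1.89, 1.89, 2.57, 2.57, 3.01, 3.01, 3.01].

INTERFACE

Orientations are given as a 3x3 rotation matrix whose columns are the frame's x, y, z axes.
In Python, from workcell import get_state, grab_frame, job_done, regions_of, landmark_of gives the robot as it stands. The module is installed in compiled form; this text tells all that it offers.
- The arm moves only by the tool apply_moves, never from a script. Its arguments are lists of equal length, an entry for each row: "delta_pos": the shift along the tool's x, y, z in cm, a list of three; "twist": the turn, a rotation vector about the tool's x, y, z in rad, a list of three. In form: {"delta_pos": [[tx, ty, tz], ...], "twist": [[ax, ay, az], ...]}. A call has 1 to 8 rows; each row shifts and turns the commanded pose from where the row before left it, along the tool's axes as they then stand; what a row does not reach is not made up. A row lasts 1/10 s, in which the tool goes at most 50 mm and 8.59 degrees, less where a joint would pass 70% of its speed; a pose out of reach is approached as far as the arm can. A call with a gripper value outside its range is refused whole. "gripper" is the closure, from 0 (fully open) to 1 (shut), set as the call begins (left out, the last holds). The fingers move at their own pace and stop on an object; the grip force is fixed at half the most. Time passes only in rows, so rows that do not move let the fingers close. It gives the time, the measured TCP pose, the force and the opening at its end, in the units of the state.
- get_state(): the state, without advancing time (a new reading comes with each control period).
- grab_frame(name): name is "scene" or "top" or "wrist"; returns a dict with "color" (480x640x3 uint8, red, green, blue), "intrinsics" (3x3 intrinsics, pixels), "pose" (4x4, takes a point from camera to world coordinates). Camera axes: x right, y down, z forward; pixel columns grow to the right and rows downward; lengths in m; the calibration is good to about 2 mm. A picture is of the moment at which its call begins. There is no depth.
- job_done(): hands the job in, once; it reports no verdict.
Trained networks look in a picture, given as the dict that the camera call returned (one of the last four; its "shot" number tells which), for a name from the list of things; names that differ only in an ending like _2 or _b are one class to them, and where a whole thing is asked for, a point or a joint stands for the part that bears it (a point fixed in the world has none). Each returns a list of dicts, best first, with "p" (0 to 1); they miss things now and then, are a little off and sometimes report something else, mostly with a low value. They report only what shows in the picture. A call takes as long as a camera call. They do not tell look-alikes from the thing itself.
- regions_of(picture, target): "mask" (480x640 bool, what is visible of it) and "xy" ([column, row] in pixels, amid what is visible of it).
- landmark_of(picture, target): "xy" ([column, row] in pixels: a listed point, or the origin of a listed thing).
The state is a dict: "time": time; "qpos": joint angles; "joint_vel": joint speeds; "joint_efforts": joint torques, N m; "eef_pos": TCP position; "tcp_rot": TCP orientation; "force": force on the tool from outside, world axes, zero at the start; "ft_torque": the same for the moment, N m; "finger_gap": finger opening in m.
Only numpy, scipy, OpenCV 4.12 (cv2) and the standard library are available. Lean on these libraries where they do the work, as an engineer would, in place of code of your own. Each camera call takes 0.05 s, during which the arm holds its last target.

TASK

The orange end plug is still sitting in the aluminium casting mould: take the red-handled puller from its wooden stand, screw it clockwise into the tapped hole of the plug until its steel collar is home on the plug's face, and draw the plug straight up out of the mould. Do it with a light hand: press, turn and pull with no more than about 10 N, and stop turning as soon as the collar is home, because the plug itself must not be dragged round in its seal. Then set the plug, still on the puller, down inside the empty yellow bin (do not drop it in), let go, and leave the bottle, the can, the blue blank and the blue bin alone.

Things in the scene. Friction and masses are not known exactly. Their poses are not given: they have to be found in the camera images.
- mould: Split aluminium mould for casting resin blanks: a block 92 x 92 x 110 mm high on a bolted foot (148 mm over the foot, along its y), screwed to the bench. Origin: centre of its underside, z up. A round bore 41.5 mm across opens in the middle of its top face, 110 mm above the origin. The plug sits in this bore.
- plug: Orange round blind plug, 130 g: a flange 50 mm across and 6 mm thick on a body 40 mm across and 30 mm long. Origin: centre of its underside, z up its axis. In the mould its flange lies on the mould's top face. A rubber ring seal in the bore grips it over the first 9 mm of its way out: about 4 to 9 N to draw it, 0.1 to 0.2 N m to turn it.
- plug_mouth (a point): Middle of the plug's upper face, 36 mm above its underside: mouth of its tapped hole, 27.8 mm across the thread's roots, 17.3 mm across the crests, 24 mm deep to a closed floor. Coarse right-handed round thread with two starts, 22 mm lead per turn, 11 mm from ridge to ridge. Where the starts lie is not known.
- plug_mark (a point): White paint line on the plug's flange, 22 mm from the axis along the plug's x: shows whether the plug turns in its seat.
- puller: Puller, 88 mm long, about 200 g, standing nose down in its stand. Origin: middle of the nose's end, z up its axis. Cone from 8 to 16.2 mm across over the first 6 mm, core 16.2 mm across with two male thread ridges 6 to 18 mm from the nose's end (25 mm across), steel collar 38 mm across from 20.6 to 26.6 mm, shank 13 mm across up to the red grip.
- puller_grip (a point): Middle of the puller's square red grip, 70 mm above the nose's end, on the axis. The grip is 24 x 24 mm (its flats face the puller's x and y; 34 mm over the corners) and reaches from 52 to 88 mm above the nose's end. After a quarter turn it can be taken afresh on the other pair of flats.
- puller_collar (a point): Middle of the underside of the puller's collar, 20.6 mm above the nose's end. Set on the plug, the thread rests with the collar 3 to 14 mm above the plug's face, as the starts meet. Clockwise from above it goes in 22 mm per turn (50 to 230 degrees) until the collar lies on the plug's face: home. If it butts against a thread start (it twists back and will not go in), lift it 4 mm, turn back about 25 degrees, set it down again.
- puller_nose (a point): Nose end of the puller (its origin). The thread has about 1.2 mm of play along the axis and 0.5 mm sideways in the plug, and is self-locking: let go, the puller stays where it is, and it does not unscrew when pulled. Once the collar is home, further turning jams the thread and takes the plug round with it.
- stand: Wooden block 75 x 75 x 38 mm fixed to the bench, with a hole 28 mm across and 30 mm deep in which the puller stands, its collar resting on the block's top face. Origin: centre of the underside.
- bin_yellow: Empty yellow stock bin, fixed: 170 mm (its x) by 105 mm (its y), walls 4 mm thick and 60 mm high, 34 to 40 mm at its front (-x) end, floor 4 mm thick. Origin: centre of its underside.
- bin_blue: The same bin in blue, half filled with brass tubes, fixed; it stands on either side of the yellow one. Not part of the job.
- flask: White bottle with a green label, 68 mm across, 150 mm tall, loose. Origin: centre of its underside. Leave it.
- spray: Brass-coloured spray can, 52 mm across, 150 mm tall, loose. Origin: centre of its underside. Leave it.
- blank: Blue pen blank, a square stick 19 x 130 (along its y) x 19 mm lying loose on the bench. Origin: centre of its underside. Leave it.
Things that resemble listed ones, but are neither listed nor needed, are in the scene too. Of the things that look like the mould, the smallest one is meant.

How it is judged:
By the outcome, as a careful person would: the job done as asked, in the order asked, and still so for the second after the job is handed in, with the robot touching nothing.
It also fails if it takes over 72 s, if anything falls off the work surface, if the arm or the gripper's body presses on something with over 40 N, if the wrist force passes 120 N, or if a joint passes its speed limit or range.

## Working session

There is one attempt and no reset: what is moved stays moved. The work goes in short steps, Python scripts to look and compute and a tool call to move; the robot and the scene stay as the last step left them, time stands still between calls to the robot, and variables do not carry over. Pictures are saved under pics/ and viewed, and the job is handed in when it is done.

Besides the shell and the picture viewer there is one more tool, called after ">>>" by a JSON object that holds its "name" and its "arguments", one argument or row to a line. apply_moves: Moves the arm, as the interface text tells. Its arguments: {"type":"object","properties":{"delta_pos":{"type":"array","items":{"type":"array","items":{"type":"number"}}},"twist":{"type":"array","items":{"type":"array","items":{"type":"number"}}},"gripper":{"type":"number"}},"required":["delta_pos","twist"]}

```bash
mkdir -p pics; ls; python3 - <<'E'
from workcell import *
import cv2,numpy as np
s=get_state()
for k,v in s.items(): print(k,np.round(v,3).tolist())
for n in ("scene","top"):
    f=grab_frame(n); cv2.imwrite(f"pics/{n}0.png",f["color"][:,:,::-1]); print(n,f["shot"],np.round(f["intrinsics"],1).tolist(),np.round(f["pose"],3).tolist())
    for t in ["mould","plug","puller","stand","bin_yellow","bin_blue","flask","spray","blank"]:
        print(t,[(round(r["p"],2),np.round(r["xy"]).tolist(),int(r["mask"].sum())) for r in regions_of(f,t)])
    for t in ["plug_mouth","plug_mark","puller_grip","puller_collar","puller_nose","stand","mould","bin_yellow"]:
        print(t,[(round(r["p"],2),np.round(r["xy"],1).tolist()) for r in landmark_of(f,t)])
E
```

```text
pics
time 0.0
qpos [1.225, 0.707, -0.028, 1.485, 0.022, 0.951, -0.076]
joint_vel [0.002, 0.002, -0.001, -0.002, 0.0, 0.001, 0.001]
joint_efforts [0.001, -88.322, 1.235, -23.617, 0.017, 0.007, 0.0]
eef_pos [0.172, -0.548, 0.231]
tcp_rot [[0.954, 0.299, -0.0], [0.299, -0.954, 0.001], [-0.0, -0.001, -1.0]]
force [0.379, 0.114, -0.801]
ft_torque [-0.042, -0.024, -0.043]
finger_gap 0.085
scene 1 [[500.3, 0.0, 316.4], [0.0, 500.3, 239.2], [0.0, 0.0, 1.0]] [[-0.318, 0.715, -0.622, 1.119], [0.948, 0.236, -0.214, 0.216], [-0.006, -0.658, -0.753, 0.829], [0.0, 0.0, 0.0, 1.0]]
mould [(0.84, [304.0, 244.0], 3898), (0.8, [252.0, 152.0], 6422), (0.78, [398.0, 392.0], 13161)]
plug [(0.74, [300.0, 219.0], 392), (0.37, [180.0, 351.0], 2500)]
puller [(0.9, [188.0, 222.0], 448), (0.24, [401.0, 277.0], 4415)]
stand []
bin_yellow [(0.81, [402.0, 276.0], 4534), (0.39, [301.0, 219.0], 400)]
bin_blue [(0.93, [473.0, 302.0], 5105)]
flask [(0.68, [178.0, 354.0], 2320)]
spray [(0.68, [269.0, 351.0], 1989)]
blank [(0.72, [336.0, 213.0], 141), (0.38, [403.0, 276.0], 4507)]
plug_mouth [(0.59, [302.0, 217.7])]
plu
[... 971 characters left out ...]
)]
flask [(0.67, [395.0, 145.0], 968), (0.35, [345.0, 260.0], 391), (0.18, [196.0, 248.0], 3638)]
spray [(0.72, [442.0, 253.0], 254), (0.67, [332.0, 153.0], 734)]
blank [(0.82, [342.0, 314.0], 434), (0.53, [340.0, 272.0], 2237)]
plug_mouth [(0.64, [438.1, 249.5]), (0.56, [346.7, 260.6])]
plug_mark [(0.71, [351.9, 256.7])]
puller_grip [(0.6, [445.6, 250.1]), (0.58, [339.1, 266.5])]
puller_collar [(0.69, [443.8, 250.0]), (0.64, [345.2, 312.8])]
puller_nose [(0.53, [441.3, 256.0])]
stand [(0.82, [442.2, 254.3])]
mould [(0.9, [341.9, 269.3]), (0.87, [247.3, 159.0]), (0.63, [424.8, 364.8])]
bin_yellow [(0.95, [258.1, 264.4]), (0.56, [441.7, 253.3]), (0.48, [199.3, 253.2]), (0.15, [442.4, 252.4])]
```

View pics/scene0.png

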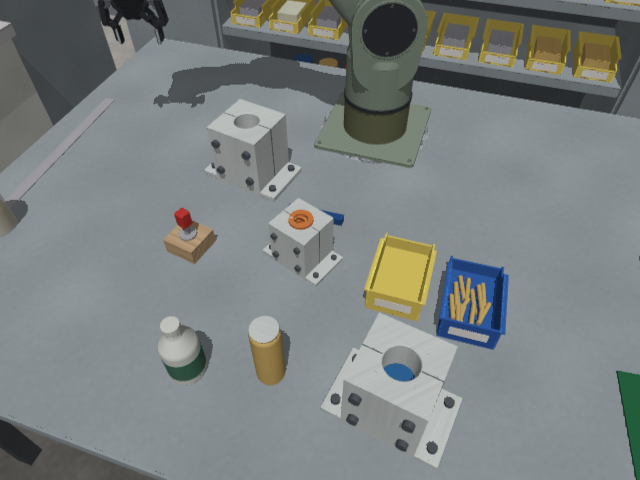

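View pics/top0.png

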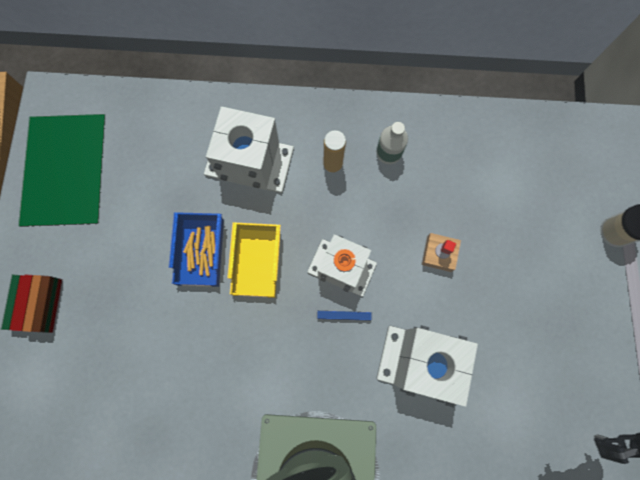

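Scene: the small mould with the orange plug is at scene (304,244) and top (343,262). The two larger moulds at scene (252,152) and (398,392) are look-alikes with blue bores. The red puller is in its stand at scene (183,218) and top (449,246), and the yellow bin is at top (256,260). The only orange plug and the only red grip are these, so I'll measure them.

```bash
cat > h.py <<'E'
import numpy as np, cv2
from workcell import *
def ray(f,xy):
    K=np.array(f["intrinsics"]);P=np.array(f["pose"])
    d=P[:3,:3]@np.linalg.solve(K,[xy[0],xy[1],1.]); return P[:3,3],d/np.linalg.norm(d)
def onz(f,xy,z):
    o,d=ray(f,xy); return o+d*(z-o[2])/d[2]
def tri(obs):
    A=np.zeros((3,3));b=np.zeros(3)
    for f,xy in obs:
        o,d=ray(f,xy);M=np.eye(3)-np.outer(d,d);A+=M;b+=M@o
    return np.linalg.solve(A,b)
def proj(f,p):
    K=np.array(f["intrinsics"]);P=np.array(f["pose"])
    c=P[:3,:3].T@(np.array(p)-P[:3,3]);u=K@c;return u[:2]/u[2]
def crop(f,xy,r,name,s=8):
    x,y=map(int,xy);c=f["color"][max(0,y-r):y+r,max(0,x-r):x+r,::-1]
    cv2.imwrite(name,cv2.resize(c,None,fx=s,fy=s,interpolation=cv2.INTER_CUBIC))
def blob(f,xy,r,kind):
    hsv=cv2.cvtColor(np.ascontiguousarray(f["color"]),cv2.COLOR_RGB2HSV).astype(int)
    H,S,V=hsv[...,0],hsv[...,1],hsv[...,2]
    if kind=="red": m=((H<5)|(H>174))&(S>150)&(V>60)
    if kind=="orange": m=(H>=5)&(H<15)&(S>150)&(V>80)
    if kind=="yellow": m=(H>=22)&(H<32)&(S>120)&(V>60)
    w=np.zeros_like(m);x,y=map(int,xy);w[max(0,y-r):y+r,max(0,x-r):x+r]=1
    m&=w; ys,xs=np.nonzero(m); return m,np.array([xs.mean(),ys.mean()]) if len(xs) else None
E
python3 - <<'E'
from h import *
s=grab_frame("scene");t=grab_frame("top")
for k,a,b in [("red",(183,218),(449,246)),("orange",(300,219),(344,260))]:
    ms,cs=blob(s,a,25,k);mt,ct=blob(t,b,25,k); print(k,ms.sum(),cs,mt.sum(),ct,tri([(s,cs),(t,ct)]))
    for z in (.0874,.105,.116): print(z,onz(s,cs,z),onz(t,ct,z))
for n,f,xy in (("s1",s,(183,225)),("s2",s,(300,219)),("t1",t,(444,250)),("t2",t,(344,260))): crop(f,xy,36,f"pics/c_{n}.png",8)
a=[cv2.imread(f"pics/c_{n}.png")[:, :] for n in("s1","s2","t1","t2")]
a=[cv2.resize(x,(390,290)) if 0 else cv2.resize(x,(300,300)) for x in a]
cv2.imwrite("pics/c_all.png",np.vstack([np.hstack(a[:2]),np.hstack(a[2:])]))
m,c=blob(t,(255,260),50,"yellow");print("yel",m.sum(),c,cv2.minAreaRect(np.argwhere(m)[:,::-1].astype(np.float32)))
E
```

```text
red 240 [182.825      218.07916667] 98 [449.34693878 245.53061224] [ 0.53768524 -0.27438178  0.08850414]
0.0874 [ 0.53664447 -0.27323424  0.0874    ] [ 0.53864003 -0.27634144  0.0874    ]
0.105 [ 0.55045809 -0.26162648  0.105     ] [ 0.53478332 -0.27164526  0.105     ]
0.116 [ 0.5590916  -0.25437164  0.116     ] [ 0.53237288 -0.26871014  0.116     ]
orange 351 [300.67806268 219.13390313] 312 [344.04487179 260.0224359 ] [ 0.485587   -0.03375215  0.11202087]
0.0874 [ 0.4639183  -0.04269648  0.0874    ] [ 0.48978272 -0.03455629  0.0874    ]
0.105 [ 0.47945759 -0.03655901  0.105     ] [ 0.48670848 -0.0337324   0.105     ]
0.116 [ 0.48916964 -0.03272309  0.116     ] [ 0.48478709 -0.03321746  0.116     ]
yel 3468 [253.85640138 259.07266436] ((253.35531616210938, 259.525390625), (49.231712341308594, 73.5269546508789), 4.085616588592529)
```

View pics/c_all.png

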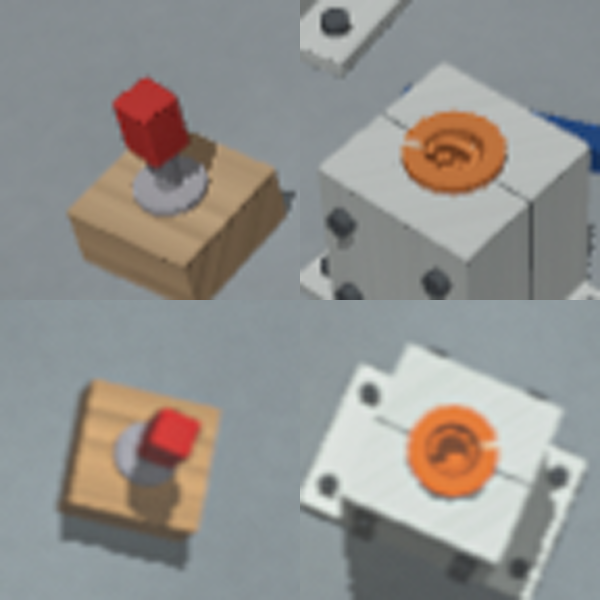

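>>> {"name": "apply_moves", "arguments": {
  "delta_pos": [
    [3,-1,-2],
    [4.5,-1.6,-2],
    [4.5,-1.6,-1.5],
    [4.5,-1.6,-1],
    [4.5,-1.6,0],
    [4.5,-1.6,0],
    [4.5,-1.6,0],
    [4.5,-1.6,0]
  ],
  "twist": [
    [0,0,0],
    [0,0,0],
    [0,0,0],
    [0,0,0],
    [0,0,0],
    [0,0,0],
    [0,0,0],
    [0,0,0]
  ],
  "gripper": 0
}}

```text
time: 2.7
eef_pos: [0.4648, -0.3286, 0.2958]
tcp_rot: [[0.954, 0.299, 0.0], [0.299, -0.954, -0.0], [0.0, 0.0, -1.0]]
force: [-0.3, -1.6, 0.5]
finger_gap: 0.0854
```

```bash
python3 - <<'E'
from h import *
s=get_state();print(s["eef_pos"],s["qpos"],s["time"]);print(np.round(s["tcp_rot"],3))
f=grab_frame("wrist");cv2.imwrite("pics/w1.png",f["color"][:,:,::-1]);P=np.array(f["pose"]);print(np.round(P,3),np.round(f["intrinsics"],1).tolist())
print("puller grip px",proj(f,[.538,-.275,.0874]))
E
```

```text
[ 0.46475748 -0.32861787  0.29575137] [ 0.55519341  0.63303392  0.00816693  1.3959116  -0.00538827  1.11243181
 -0.70285353] 2.7
[[ 0.954  0.299  0.   ]
 [ 0.299 -0.954 -0.   ]
 [ 0.     0.    -1.   ]]
[[ 0.299 -0.918 -0.259  0.531]
 [-0.954 -0.288 -0.08  -0.309]
 [-0.001  0.272 -0.962  0.438]
 [ 0.     0.     0.     1.   ]] [[379.1, 0.0, 323.7], [0.0, 379.1, 237.5], [0.0, 0.0, 1.0]]
puller grip px [289.80429414 110.60230334]
```

View pics/w1.png

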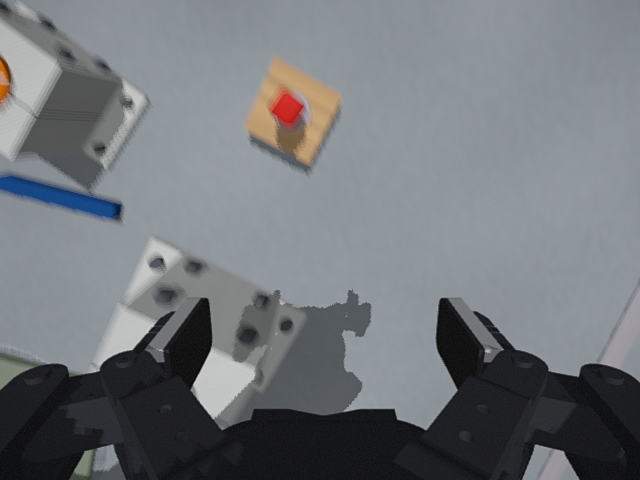

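```bash
python3 - <<'E'
from h import *
f=grab_frame("wrist");crop(f,(290,110),40,"pics/w1c.png",7)
m,c=blob(f,(288,108),25,"red");print(m.sum(),c)
V=f["color"][...,0].astype(int);print(V[108,275:302],V[95:128,288])
# bright top
E
```

```text
664 [294.6626506  121.14909639]
[196 199 203 204 204 203 204 204 202 202 203 201 179 174 189 200 209 212
 211 206 200 193 178 160 162 170 172] [184 178 178 178 180 185 187 191 193 195 197 190 171 174 185 193 198 205
 208 209 207 206 206 205 204 204 203 202 202 200 199 200 201]
```

View pics/w1c.png

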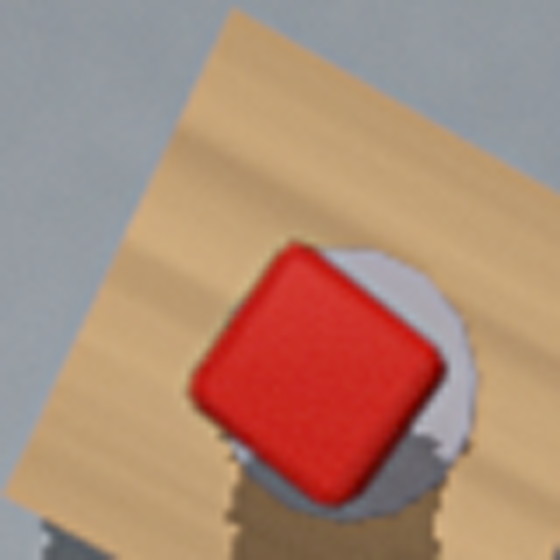

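```bash
cat >> h.py <<'E'
def grip_meas(f,xy,r=40,z=.1054):
    m,c=blob(f,xy,r,"red")
    pts=np.array([onz(f,p,z)[:2] for p in np.argwhere(m)[:,::-1]])
    hull=(pts*1000).astype(np.float32)
    rc=cv2.minAreaRect(hull); return m.sum(),c,rc
E
python3 - <<'E'
from h import *
f=grab_frame("wrist");s=get_state();print(s["eef_pos"],s["qpos"],s["joint_vel"])
print(grip_meas(f,(294,120)),np.round(f["pose"],3))
t=grab_frame("top")
from math import *
for z in (.0874,): print(onz(f,grip_meas(f,(294,120))[1],.1))
r=landmark_of(f,"puller_grip");print([(x["p"],x["xy"],onz(f,x["xy"],.0874)) for x in r])
r=landmark_of(f,"puller_collar");print([(x["p"],x["xy"],onz(f,x["xy"],.038)) for x in r])
E
```

```text
[ 0.46541939 -0.32767674  0.29520054] [ 0.55452292  0.63386898  0.00660993  1.39612046 -0.00552967  1.11204429
 -0.70009128] [ 0.06600136 -0.01534895  0.03949993  0.02439796  0.00925877 -0.00435387
  0.0258634 ]
(np.int64(779), array([293.38382542, 119.57766367]), ((534.6129150390625, -276.9787902832031), (23.292713165283203, 22.901676177978516), 70.3362045288086)) [[ 0.306 -0.917 -0.257  0.534]
 [-0.952 -0.296 -0.08  -0.305]
 [-0.003  0.269 -0.963  0.437]
 [ 0.     0.     0.     1.   ]]
[ 0.53486874 -0.27643548  0.1       ]
[(0.75, [292.2, 117.9], array([ 0.5359451 , -0.27397526,  0.0874    ]))]
[(0.73, [299.9, 119.1], array([ 0.53752222, -0.27731461,  0.038     ]))]
```

>>> {"name": "apply_moves", "arguments": {
  "delta_pos": [
    [4.1,-1.4,0],
    [4.1,-1.4,0],
    [0,0,1.5],
    [0,0,1.5],
    [0,0,1.5],
    [0,0,1.5],
    [0,0,1],
    [0,0,1]
  ],
  "twist": [
    [0,0,0],
    [0,0,-0.143],
    [0,0,-0.13],
    [0,0,-0.13],
    [0,0,-0.13],
    [0,0,-0.13],
    [0,0,-0.13],
    [0,0,-0.13]
  ]
}}

```text
time: 3.8
eef_pos: [0.5324, -0.28, 0.2152]
tcp_rot: [[0.334, 0.943, -0.0], [0.943, -0.334, -0.0], [-0.0, -0.0, -1.0]]
force: [-0.7, -0.0, -0.3]
finger_gap: 0.0856
```

>>> {"name": "apply_moves", "arguments": {
  "delta_pos": [
    [0,0,0],
    [0,0,0],
    [0,0,0]
  ],
  "twist": [
    [0,0,0],
    [0,0,0],
    [0,0,0]
  ]
}}

```text
time: 4.1
eef_pos: [0.5332, -0.2792, 0.2163]
tcp_rot: [[0.341, 0.94, 0.001], [0.94, -0.341, -0.0], [-0.0, 0.001, -1.0]]
force: [-0.1, 0.1, 1.1]
finger_gap: 0.0852
```

```bash
python3 - <<'E'
from h import *
s=get_state();print(s["eef_pos"],s["qpos"],np.round(s["joint_vel"],3),s["force"]);R=np.array(s["tcp_rot"]);print(np.round(R,3),np.degrees(np.arctan2(R[1,0],R[0,0])))
f=grab_frame("wrist");cv2.imwrite("pics/w2.png",f["color"][:,:,::-1])
xy=proj(f,[.535,-.277,.105]);print(xy);print(grip_meas(f,xy,80))
r=landmark_of(f,"puller_grip");print([(x["p"],x["xy"],onz(f,x["xy"],.0874)) for x in r])
r=landmark_of(f,"puller_collar");print([(x["p"],x["xy"],onz(f,x["xy"],.038)) for x in r])
E
```

```text
[ 0.53322418 -0.27921838  0.2162536 ] [ 0.54392321  0.7712002  -0.24154918  1.39809667  0.20024413  0.99544185
 -0.08851457] [-0.007  0.    -0.004 -0.001  0.002 -0.002  0.011] [-0.07639723  0.05323851  1.13276657]
[[ 0.341  0.94   0.001]
 [ 0.94  -0.341 -0.   ]
 [-0.     0.001 -1.   ]] 70.07668303968182
[324.25049799 229.6204603 ]
(np.int64(1286), array([324.09797823, 222.52643857]), ((536.77490234375, -272.3805236816406), (27.472370147705078, 22.71515464782715), 70.03951263427734))
[(0.64, [320.7, 220.7], array([ 0.53332239, -0.27405353,  0.0874    ]))]
[(0.67, [321.8, 208.3], array([ 0.53363217, -0.27483969,  0.038     ]))]
```

View pics/w2.png

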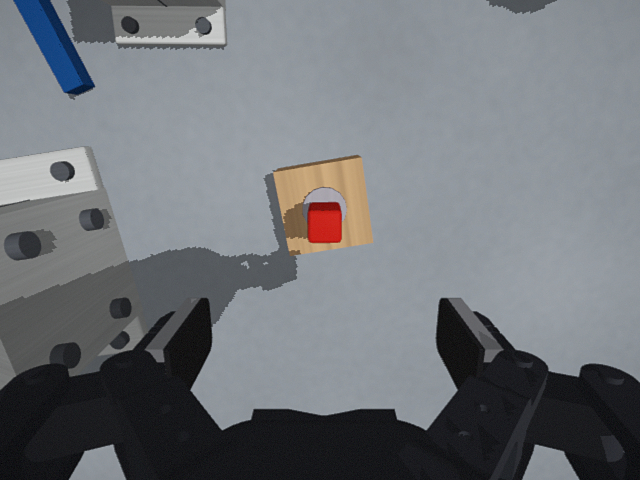

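The red grip is at (324,222) in the wrist view, square to the jaws. It reads about (0.5355, -0.2745), so I'll descend.

>>> {"name": "apply_moves", "arguments": {
  "delta_pos": [
    [0.5,0.05,2],
    [0,0,3],
    [0,0,3],
    [0,0,3],
    [0,0,2],
    [0,0,1.5],
    [0,0,0.5],
    [0,0,0]
  ],
  "twist": [
    [0,0,0],
    [0,0,0],
    [0,0,0],
    [0,0,0],
    [0,0,0],
    [0,0,0],
    [0,0,0],
    [0,0,0]
  ]
}}

```text
time: 5.05
eef_pos: [0.5354, -0.2742, 0.0655]
tcp_rot: [[0.338, 0.941, -0.0], [0.941, -0.338, 0.0], [0.0, -0.0, -1.0]]
force: [0.4, 0.4, 0.9]
finger_gap: 0.0854
```

```bash
python3 - <<'E'
from h import *
s=get_state();print(s["eef_pos"],s["force"])
f=grab_frame("wrist");cv2.imwrite("pics/w3.png",f["color"][:,:,::-1])
E
```

```text
[ 0.53535948 -0.27418917  0.06551313] [0.36963007 0.41565094 0.92135842]
```

View pics/w3.png

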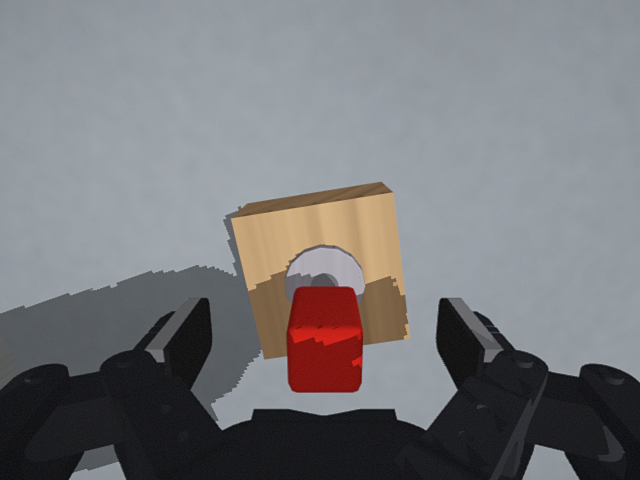

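The grip sits at column 325, midway between the fingers. Closing.

>>> {"name": "apply_moves", "arguments": {
  "delta_pos": [
    [0,0,0],
    [0,0,0],
    [0,0,0],
    [0,0,0],
    [0,0,0],
    [0,0,0],
    [0,0,0],
    [0,0,0]
  ],
  "twist": [
    [0,0,0],
    [0,0,0],
    [0,0,0],
    [0,0,0],
    [0,0,0],
    [0,0,0],
    [0,0,0],
    [0,0,0]
  ],
  "gripper": 1
}}

```text
time: 5.9
eef_pos: [0.5355, -0.2744, 0.0659]
tcp_rot: [[0.337, 0.941, 0.0], [0.941, -0.337, -0.0], [-0.0, 0.0, -1.0]]
force: [-1.1, -0.1, 4.9]
finger_gap: 0.0234
```

```bash
python3 - <<'E'
from h import *
s=get_state();print(s["eef_pos"],s["force"],s["finger_gap"],s["ft_torque"])
f=grab_frame("wrist");cv2.imwrite("pics/w4.png",f["color"][:,:,::-1])
E
```

```text
[ 0.53549906 -0.27435971  0.06591263] [-1.0557395  -0.0714999   4.86039256] 0.02341949850715406 [ 0.11073808  0.22024787 -0.01405215]
```

View pics/w4.png

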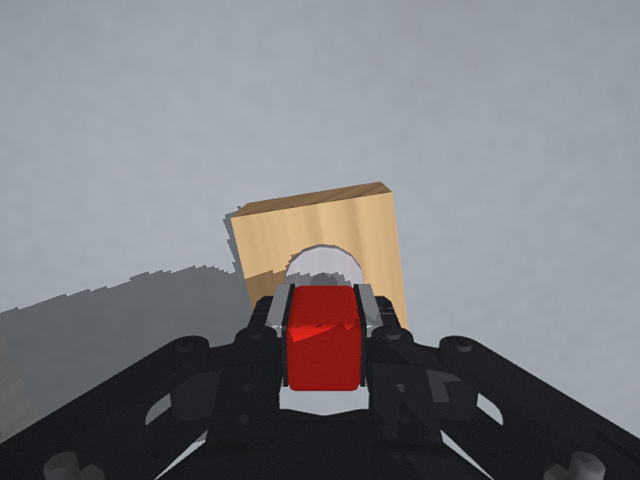

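>>> {"name": "apply_moves", "arguments": {
  "delta_pos": [
    [0,0,-0.5],
    [0,0,-1],
    [0,0,-2],
    [0,0,-2.5],
    [0,0,-3],
    [0,0,-3],
    [0,0,-2],
    [0,0,0]
  ],
  "twist": [
    [0,0,0],
    [0,0,0],
    [0,0,0],
    [0,0,0],
    [0,0,0],
    [0,0,0],
    [0,0,0],
    [0,0,0]
  ]
}}

```text
time: 6.75
eef_pos: [0.5362, -0.2746, 0.2087]
tcp_rot: [[0.337, 0.941, 0.004], [0.941, -0.337, -0.002], [-0.0, 0.004, -1.0]]
force: [-0.1, 0.9, -2.6]
finger_gap: 0.0236
```

```bash
python3 - <<'E'
from h import *
s=get_state();print(s["eef_pos"],s["force"],s["finger_gap"],s["ft_torque"],s["qpos"])
f=grab_frame("scene");g=grab_frame("wrist");t=grab_frame("top")
crop(f,proj(f,s["eef_pos"]),60,"pics/s5.png",5)
cv2.imwrite("pics/w5.png",g["color"][:,:,::-1]);cv2.imwrite("pics/t5.png",t["color"][:,:,::-1])
for q,dz in (("puller_nose",.0485),("puller_collar",.028),("puller_grip",-.0215)):
  for n,ff in (("s",f),("w",g)):
    r=landmark_of(ff,q);print(q,n,[(round(x["p"],2),np.round(onz(ff,x["xy"],s["eef_pos"][2]-dz)-s["eef_pos"],4).tolist()) for x in r[:2]])
# plug now
for n,ff,xy in (("s",f,(300,219)),("t",t,(344,260))):
  m,c=blob(ff,xy,25,"orange");e=cv2.fitEllipse(max(cv2.findContours(m.astype(np.uint8),0,1)[0],key=len));print(n,m.sum(),c,e,onz(ff,e[0],.1155))
E
```

```text
[ 0.53621058 -0.27456214  0.20871677] [-0.06259603  0.9401848  -2.57504511] 0.023550992081924363 [-0.01280865 -0.07834972 -0.01183279] [ 0.5353895   0.77874883 -0.24177611  1.41083026  0.20514275  0.9723665
 -0.09841793]
puller_nose s [(0.71, [-0.0036, -0.0063, -0.0485])]
puller_nose w [(0.58, [-0.0001, 0.0012, -0.0485])]
puller_collar s [(0.65, [-0.006, -0.0029, -0.028])]
puller_collar w [(0.81, [0.0009, -0.0007, -0.028])]
puller_grip s [(0.56, [0.0004, 0.0016, 0.0215])]
puller_grip w [(0.89, [-0.0004, 0.0008, 0.0215])]
s 349 [300.6991404  219.14326648] ((300.7913513183594, 219.11170959472656), (18.206785202026367, 22.681123733520508), 82.20539093017578) [ 0.4886021  -0.03270629  0.1155    ]
t 306 [344.02941176 260.07843137] ((343.9603271484375, 259.98858642578125), (18.556415557861328, 20.56777572631836), 169.83802795410156) [ 0.48493968 -0.0330479   0.1155    ]
```

View pics/s5.png

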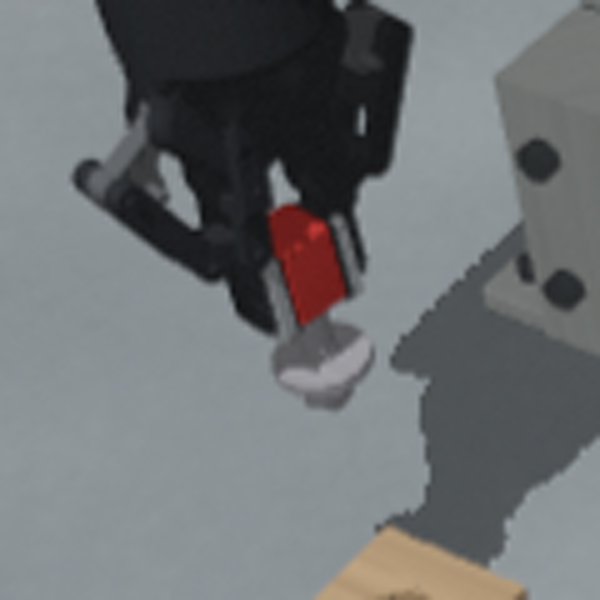

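View pics/w5.png

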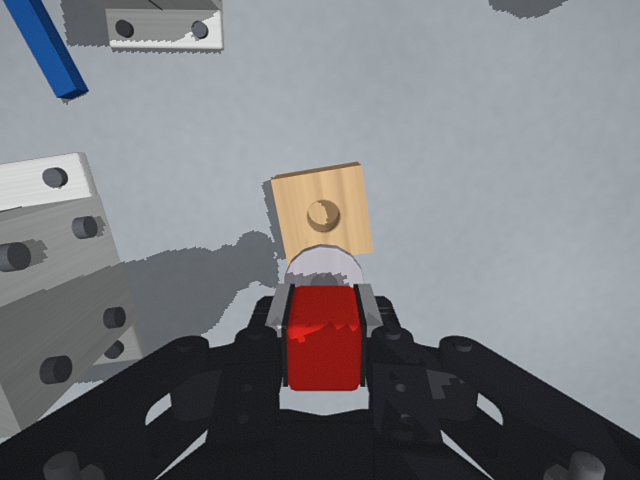

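```bash
python3 - <<'E'
from h import *
s=get_state();R=np.array(s["tcp_rot"]);y0=np.arctan2(R[1,0],R[0,0])
for n in range(21):
    th=y0+.148*n; x=np.array([np.cos(th),np.sin(th)]);y=np.array([np.sin(th),-np.cos(th)])
    d=np.array([-.026,.295])/21*100; print(n,np.round([d@x,d@y],1).tolist())
th=y0+.148*21;print(np.degrees(th))
E
```

```text
0 [1.3, -0.6]
1 [1.4, -0.4]
2 [1.4, -0.2]
3 [1.4, 0.0]
4 [1.4, 0.2]
5 [1.3, 0.4]
6 [1.3, 0.6]
7 [1.2, 0.8]
8 [1.0, 1.0]
9 [0.9, 1.1]
10 [0.7, 1.2]
11 [0.5, 1.3]
12 [0.3, 1.4]
13 [0.1, 1.4]
14 [-0.1, 1.4]
15 [-0.3, 1.4]
16 [-0.5, 1.3]
17 [-0.7, 1.2]
18 [-0.9, 1.1]
19 [-1.0, 1.0]
20 [-1.2, 0.8]
248.36698778094046
```

>>> {"name": "apply_moves", "arguments": {
  "delta_pos": [
    [1.3,-0.6,0],
    [1.4,-0.4,0],
    [1.4,-0.2,0],
    [1.4,0,0],
    [1.4,0.2,0],
    [1.3,0.4,0],
    [1.3,0.6,0],
    [1.2,0.8,0]
  ],
  "twist": [
    [0,0,-0.148],
    [0,0,-0.148],
    [0,0,-0.148],
    [0,0,-0.148],
    [0,0,-0.148],
    [0,0,-0.148],
    [0,0,-0.148],
    [0,0,-0.148]
  ]
}}

```text
time: 8.0
eef_pos: [0.5241, -0.1608, 0.2055]
tcp_rot: [[-0.749, 0.663, -0.0], [0.663, 0.749, 0.0], [0.0, -0.0, -1.0]]
force: [0.4, 0.5, -2.3]
finger_gap: 0.0237
```

>>> {"name": "apply_moves", "arguments": {
  "delta_pos": [
    [1.0,1.0,0],
    [0.9,1.1,0],
    [0.7,1.2,0],
    [0.5,1.3,0],
    [0.3,1.4,0],
    [0.1,1.4,0],
    [-0.1,1.4,0],
    [-0.3,1.4,0]
  ],
  "twist": [
    [0,0,-0.148],
    [0,0,-0.148],
    [0,0,-0.148],
    [0,0,-0.148],
    [0,0,-0.148],
    [0,0,-0.148],
    [0,0,-0.148],
    [0,0,-0.148]
  ]
}}

```text
time: 8.8
eef_pos: [0.5149, -0.0484, 0.2055]
tcp_rot: [[-0.896, -0.443, -0.0], [-0.443, 0.896, 0.0], [0.0, 0.0, -1.0]]
force: [-0.2, -0.4, -1.9]
finger_gap: 0.0235
```

```bash
python3 - <<'E'
from h import *
s=get_state();print(s["eef_pos"],s["force"],s["finger_gap"],s["ft_torque"],s["qpos"])
R=np.array(s["tcp_rot"]);print(np.degrees(np.arctan2(R[1,0],R[0,0])))
E
```

```text
[ 0.51485356 -0.04839347  0.20548383] [-0.16482997 -0.44848968 -1.88225545] 0.023536723582066932 [0.00790489 0.03739954 0.0195493 ] [ 0.48722777  0.77844853 -0.88540791  1.71697361  0.70425122  0.99634252
  1.3680081 ]
-153.70068459114938
```

>>> {"name": "apply_moves", "arguments": {
  "delta_pos": [
    [-1.4,0.9,0],
    [-1.4,0.9,0],
    [-1.4,0.8,0],
    [0,0,0],
    [0,0,0],
    [0,0,0]
  ],
  "twist": [
    [0,0,0],
    [0,0,0],
    [0,0,0],
    [0,0,0],
    [0,0,0],
    [0,0,0]
  ]
}}

```text
time: 9.4
eef_pos: [0.541, -0.0078, 0.2055]
tcp_rot: [[-0.899, -0.437, -0.0], [-0.437, 0.899, -0.0], [0.001, -0.0, -1.0]]
force: [-0.3, -1.4, -2.6]
finger_gap: 0.0233
```

```bash
python3 - <<'E'
from h import *
s=get_state();print(s["eef_pos"],s["force"],s["finger_gap"],s["ft_torque"],s["qpos"])
f=grab_frame("wrist");cv2.imwrite("pics/w6.png",f["color"][:,:,::-1]);sc=grab_frame("scene");t=grab_frame("top")
P=np.array(f["pose"]);T=np.eye(4);T[:3,:3]=s["tcp_rot"];T[:3,3]=s["eef_pos"];print(np.round(np.linalg.inv(T)@P,4).tolist())
xy=proj(f,[.487,-.033,.116]);print(xy)
m,c=blob(f,xy,80,"orange");e=cv2.fitEllipse(max(cv2.findContours(m.astype(np.uint8),0,1)[0],key=len));print(m.sum(),c,e,onz(f,e[0],.1145))
r=landmark_of(f,"plug_mouth");print([(x["p"],x["xy"],onz(f,x["xy"],.116)) for x in r])
r=landmark_of(f,"plug_mark");print([(x["p"],x["xy"],onz(f,x["xy"],.116)) for x in r])
for q,dz in (("puller_nose",.0485),("puller_collar",.028),("puller_grip",-.0215)):
  for n,ff in (("s",sc),("t",t),("w",f)):
    r=landmark_of(ff,q);print(q,n,[(round(x["p"],2),np.round(onz(ff,x["xy"],s["eef_pos"][2]-dz)-s["eef_pos"],4).tolist()) for x in r[:2]])
E
```

```text
[ 0.5410299  -0.00778048  0.20549713] [-0.31019943 -1.41671428 -2.59590096] 0.023322890353814223 [-0.0071162  -0.00788456 -0.01957966] [ 0.38739846  0.80666808 -0.87104162  1.63230362  0.69534641  1.04006426
  1.3228833 ]
[[-0.0007, -0.9626, -0.2708, 0.0685], [1.0, -0.0009, 0.0008, -0.0008], [-0.001, -0.2708, 0.9626, -0.1421], [0.0, 0.0, 0.0, 1.0]]
[326.22812387 146.44377226]
4254 [323.38928068 140.34931829] ((324.040283203125, 141.19204711914062), (78.34598541259766, 84.58525085449219), 5.0235795974731445) [ 0.48487725 -0.03547421  0.1145    ]
[(0.78, [318.8, 144.4], array([ 0.48786448, -0.03748511,  0.116     ]))]
[(0.88, [284.1, 131.7], array([ 0.49023712, -0.05900456,  0.116     ])), (0.39, [325.4, 280.8], array([0.56428129, 0.00408334, 0.116     ])), (0.39, [321.0, 265.9], array([ 0.55620726, -0.00302084,  0.116     ]))]
puller_nose s [(0.62, [-0.0015, -0.0024, -0.0485])]
puller_nose t [(0.42, [0.001, 0.0022, -0.0485])]
puller_nose w [(0.24, [0.002, 0.001, -0.0485])]
puller_collar s [(0.79, [-0.0084, -0.0052, -0.028]), (0.38, [-0.0125, 0.0155, -0.028])]
puller_collar t [(0.63, [-0.0028, 0.0025, -0.028])]
puller_collar w [(0.78, [-0.0002, -0.0005, -0.028]), (0.38, [-0.0335, -0.1465, -0.028])]
puller_grip s [(0.92, [0.0098, 0.0013, 0.0215])]
puller_grip t [(0.61, [-0.0061, -0.0002, 0.0215])]
puller_grip w [(0.69, [-0.0001, -0.0011, 0.0215])]
```

View pics/w6.png

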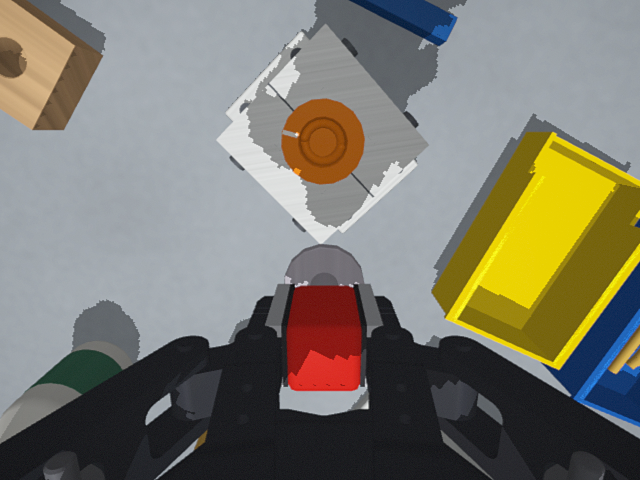

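>>> {"name": "apply_moves", "arguments": {
  "delta_pos": [
    [1.5,0,0],
    [2,0,0],
    [2,0,0.5],
    [0.65,0,1.0],
    [0,0,1.0],
    [0,0,0.5],
    [0,0,0],
    [0,0,0]
  ],
  "twist": [
    [0,0,0],
    [0,0,0],
    [0,0,0],
    [0,0,0],
    [0,0,0],
    [0,0,0],
    [0,0,0],
    [0,0,0]
  ]
}}

```text
time: 10.9
eef_pos: [0.4864, -0.0336, 0.1757]
tcp_rot: [[-0.899, -0.438, 0.0], [-0.438, 0.899, 0.0], [-0.0, 0.0, -1.0]]
force: [0.7, -1.0, -1.9]
finger_gap: 0.0235
```

```bash
python3 - <<'E'
from h import *
s=get_state();print(s["eef_pos"],s["force"],s["finger_gap"],s["ft_torque"],s["qpos"])
f=grab_frame("wrist");sc=grab_frame("scene");t=grab_frame("top")
crop(f,proj(f,s["eef_pos"]),90,"pics/a.png",4);crop(sc,proj(sc,[.4855,-.0345,.13]),40,"pics/b.png",9);crop(t,proj(t,[.4855,-.0345,.13]),40,"pics/c.png",9)
a=[cv2.resize(cv2.imread(f"pics/{k}.png"),(260,260)) for k in "ac"]
b=cv2.resize(cv2.imread("pics/b.png"),(520,520)); cv2.imwrite("pics/abc.png",np.hstack([b,np.vstack(a)]))
n=np.array(s["eef_pos"])-[0,0,.0485]
print("nose proj",proj(sc,n),"mouth",proj(sc,[.4855,-.0345,.116]),"nose-down",proj(sc,[n[0],n[1],.116]))
m,c=blob(sc,(300,219),25,"orange");x=np.argwhere(m)[:,::-1];h=cv2.convexHull(x.astype(np.int32));e=cv2.fitEllipse(h);print(e,onz(sc,e[0],.1155))
E
```

```text
[ 0.48636584 -0.03359437  0.17567739] [ 0.67678399 -0.97066896 -1.91993124] 0.023537783483429154 [ 0.01578477 -0.00229658  0.00972267] [ 0.45723167  0.77940947 -0.84898747  1.85674867  0.76297161  0.86782081
  1.24841575]
nose proj [300.57136135 214.09400217] mouth [300.45811522 217.64235527] nose-down [300.74266129 218.04958501]
((300.463134765625, 218.94979858398438), (18.87224769592285, 23.883033752441406), 83.92378234863281) [ 0.48839135 -0.033467    0.1155    ]
```

View pics/abc.png

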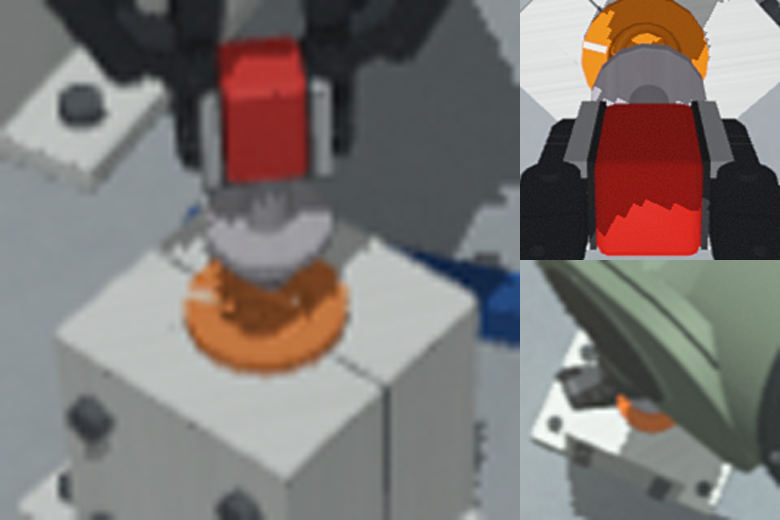

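>>> {"name": "apply_moves", "arguments": {
  "delta_pos": [
    [0,0,0.4],
    [0,0,0.4],
    [0,0,0.2],
    [0,0,0.1],
    [0,0,0]
  ],
  "twist": [
    [0,0,0],
    [0,0,0],
    [0,0,0],
    [0,0,0],
    [0,0,0]
  ]
}}

```text
time: 11.55
eef_pos: [0.486, -0.0339, 0.1645]
tcp_rot: [[-0.899, -0.438, -0.0], [-0.438, 0.899, 0.0], [0.0, 0.0, -1.0]]
force: [0.6, 0.5, -3.3]
finger_gap: 0.0236
```

>>> {"name": "apply_moves", "arguments": {
  "delta_pos": [
    [0,0,0.15],
    [0,0,0.15],
    [0,0,0]
  ],
  "twist": [
    [0,0,0],
    [0,0,0],
    [0,0,0]
  ]
}}

```text
time: 11.85
eef_pos: [0.486, -0.034, 0.1615]
tcp_rot: [[-0.899, -0.438, -0.0], [-0.438, 0.899, 0.0], [0.0, 0.0, -1.0]]
force: [1.0, -0.0, -2.1]
finger_gap: 0.0236
```

>>> {"name": "apply_moves", "arguments": {
  "delta_pos": [
    [0,0,0.1],
    [0,0,0.1],
    [0,0,0]
  ],
  "twist": [
    [0,0,0],
    [0,0,0],
    [0,0,0]
  ]
}}

```text
time: 12.15
eef_pos: [0.486, -0.034, 0.1595]
tcp_rot: [[-0.899, -0.438, -0.0], [-0.438, 0.899, 0.0], [0.0, 0.0, -1.0]]
force: [-0.5, -0.5, -1.8]
finger_gap: 0.0234
```

>>> {"name": "apply_moves", "arguments": {
  "delta_pos": [
    [0,0,0.1],
    [0,0,0]
  ],
  "twist": [
    [0,0,0],
    [0,0,0]
  ]
}}

```text
time: 12.35
eef_pos: [0.486, -0.034, 0.1585]
tcp_rot: [[-0.899, -0.438, -0.0], [-0.438, 0.899, 0.0], [0.0, 0.0, -1.0]]
force: [0.2, -0.4, -2.9]
finger_gap: 0.0232
```

>>> {"name": "apply_moves", "arguments": {
  "delta_pos": [
    [0,0,0.1],
    [0,0,0]
  ],
  "twist": [
    [0,0,0],
    [0,0,0]
  ]
}}

```text
time: 12.55
eef_pos: [0.4861, -0.0341, 0.1576]
tcp_rot: [[-0.899, -0.438, 0.0], [-0.438, 0.899, -0.0], [-0.0, -0.0, -1.0]]
force: [0.3, -0.8, -0.3]
finger_gap: 0.0237
```

>>> {"name": "apply_moves", "arguments": {
  "delta_pos": [
    [0,0,0.1],
    [0,0,0]
  ],
  "twist": [
    [0,0,0],
    [0,0,0]
  ]
}}

```text
time: 12.75
eef_pos: [0.4862, -0.0341, 0.1569]
tcp_rot: [[-0.899, -0.438, 0.001], [-0.438, 0.899, -0.0], [-0.0, -0.001, -1.0]]
force: [-0.3, -3.2, 7.4]
finger_gap: 0.0236
```

>>> {"name": "apply_moves", "arguments": {
  "delta_pos": [
    [0.02,-0.03,-0.05],
    [0,0,0],
    [0,0,0]
  ],
  "twist": [
    [0,0,0],
    [0,0,0],
    [0,0,0]
  ]
}}

```text
time: 13.05
eef_pos: [0.4861, -0.0344, 0.1572]
tcp_rot: [[-0.899, -0.438, 0.0], [-0.438, 0.899, 0.0], [-0.0, -0.0, -1.0]]
force: [0.7, -1.5, 3.2]
finger_gap: 0.0232
```

```bash
cat > st.py <<'E'
from h import *
s=get_state();R=np.array(s["tcp_rot"])
print("t",s["time"],"pos",np.round(s["eef_pos"],4),"yaw",np.round(np.degrees(np.arctan2(R[1,0],R[0,0])),2),"F",np.round(s["force"],1),"M",np.round(s["ft_torque"],3),"q",np.round(s["qpos"],2),"gap",round(s["finger_gap"],4))
E
python3 st.py
```

```text
t 13.05 pos [ 0.4861 -0.0344  0.1572] yaw -154.03 F [ 0.7 -1.5  3.2] M [-0.337 -0.225  0.038] q [ 0.44  0.8  -0.82  1.88  0.8   0.83  1.22] gap 0.0232
```

>>> {"name": "apply_moves", "arguments": {
  "delta_pos": [
    [0.01,-0.02,0.02],
    [0,0,0.035],
    [0,0,0]
  ],
  "twist": [
    [0,0,0.1],
    [0,0,0.1],
    [0,0,0]
  ]
}}

```text
time: 13.35
eef_pos: [0.4854, -0.0346, 0.1567]
tcp_rot: [[-0.969, -0.247, -0.001], [-0.247, 0.969, -0.001], [0.001, -0.0, -1.0]]
force: [-3.4, -0.8, 8.6]
finger_gap: 0.0236
```

```bash
python3 st.py
```

```text
t 13.35 pos [ 0.4854 -0.0346  0.1567] yaw -165.7 F [-3.4 -0.8  8.6] M [-0.279  0.986  0.086] q [ 0.42  0.79 -0.77  1.88  0.76  0.79  1.05] gap 0.0236
```

>>> {"name": "apply_moves", "arguments": {
  "delta_pos": [
    [0,0,-0.06],
    [0,0,0],
    [0,0,0]
  ],
  "twist": [
    [0,0,0],
    [0,0,0],
    [0,0,0]
  ]
}}

```text
time: 13.65
eef_pos: [0.486, -0.0345, 0.1571]
tcp_rot: [[-0.968, -0.251, -0.0], [-0.251, 0.968, 0.0], [-0.0, 0.0, -1.0]]
force: [-1.2, -0.2, 2.3]
finger_gap: 0.0233
```

```bash
python3 st.py; python3 - <<'E'
from h import *
sc=grab_frame("scene");f=grab_frame("wrist")
crop(f,(323,270),90,"pics/a.png",4);crop(sc,proj(sc,[.4855,-.0345,.13]),32,"pics/b.png",9)
a=[cv2.resize(cv2.imread(f"pics/{k}.png"),(400,400)) for k in "ba"];cv2.imwrite("pics/d1.png",np.hstack(a))
E
```

```text
t 13.65 pos [ 0.486  -0.0345  0.1571] yaw -165.49 F [-1.2 -0.2  2.3] M [-0.068  0.235  0.013] q [ 0.42  0.79 -0.77  1.88  0.76  0.8   1.06] gap 0.0233
```

View pics/d1.png

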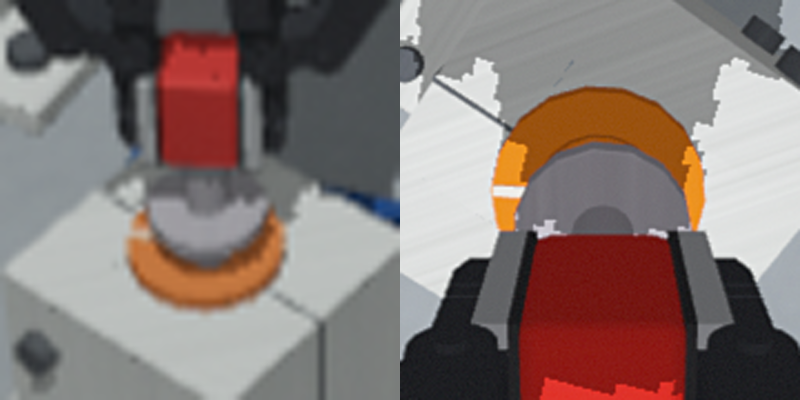

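The scene view shows the collar centre about 1 mm to the right (+y) of the flange centre: (210 against 206). The side forces agree. I'll lift, shift about 0.8 mm, turn back 25° and set it down again.

>>> {"name": "apply_moves", "arguments": {
  "delta_pos": [
    [0,0,-0.3],
    [0.06,-0.07,-0.1],
    [0,0,0],
    [0,0,0],
    [0,0,0.15],
    [0,0,0.1],
    [0,0,0.05],
    [0,0,0]
  ],
  "twist": [
    [0,0,0],
    [0,0,0],
    [0,0,-0.14],
    [0,0,-0.14],
    [0,0,-0.14],
    [0,0,0],
    [0,0,0],
    [0,0,0]
  ]
}}

```text
time: 14.55
eef_pos: [0.4855, -0.0354, 0.1581]
tcp_rot: [[-0.784, -0.621, -0.0], [-0.621, 0.784, -0.0], [0.0, 0.0, -1.0]]
force: [0.1, 0.1, -1.6]
finger_gap: 0.0234
```

```bash
python3 st.py
```

```text
t 14.55 pos [ 0.4855 -0.0354  0.1581] yaw -141.62 F [ 0.1  0.1 -1.6] M [-0.029  0.02  -0.083] q [ 0.47  0.82 -0.88  1.88  0.84  0.86  1.4 ] gap 0.0234
```

>>> {"name": "apply_moves", "arguments": {
  "delta_pos": [
    [0,0,0.1],
    [0,0,0]
  ],
  "twist": [
    [0,0,0],
    [0,0,0]
  ]
}}

```text
time: 14.75
eef_pos: [0.4856, -0.0353, 0.1571]
tcp_rot: [[-0.783, -0.623, -0.0], [-0.623, 0.783, -0.0], [0.0, -0.0, -1.0]]
force: [0.4, -0.0, -2.0]
finger_gap: 0.0232
```

>>> {"name": "apply_moves", "arguments": {
  "delta_pos": [
    [0,0,0.06],
    [0,0,0]
  ],
  "twist": [
    [0,0,0],
    [0,0,0]
  ]
}}

```text
time: 14.95
eef_pos: [0.4855, -0.0354, 0.1565]
tcp_rot: [[-0.782, -0.623, -0.0], [-0.623, 0.782, 0.0], [0.0, 0.0, -1.0]]
force: [0.8, -0.0, -2.4]
finger_gap: 0.0234
```

>>> {"name": "apply_moves", "arguments": {
  "delta_pos": [
    [0,0,0.04],
    [0,0,0]
  ],
  "twist": [
    [0,0,0],
    [0,0,0]
  ]
}}

```text
time: 15.15
eef_pos: [0.4856, -0.0354, 0.1561]
tcp_rot: [[-0.782, -0.623, -0.0], [-0.623, 0.782, 0.0], [-0.0, 0.0, -1.0]]
force: [-0.5, -0.5, -2.5]
finger_gap: 0.0231
```

Free below the earlier contact height, so I'll keep descending gently.

>>> {"name": "apply_moves", "arguments": {
  "delta_pos": [
    [0,0,0.06],
    [0,0,0]
  ],
  "twist": [
    [0,0,0],
    [0,0,0]
  ]
}}

```text
time: 15.35
eef_pos: [0.4855, -0.0355, 0.1555]
tcp_rot: [[-0.782, -0.623, -0.0], [-0.623, 0.782, -0.0], [0.0, 0.0, -1.0]]
force: [-0.6, -0.1, -2.1]
finger_gap: 0.0232
```

>>> {"name": "apply_moves", "arguments": {
  "delta_pos": [
    [0,0,0.06],
    [0,0,0]
  ],
  "twist": [
    [0,0,0],
    [0,0,0]
  ]
}}

```text
time: 15.55
eef_pos: [0.4855, -0.0355, 0.1549]
tcp_rot: [[-0.782, -0.623, -0.0], [-0.623, 0.782, -0.0], [0.0, 0.0, -1.0]]
force: [-0.1, -1.3, -1.9]
finger_gap: 0.0231
```

>>> {"name": "apply_moves", "arguments": {
  "delta_pos": [
    [0,0,0.06],
    [0,0,0]
  ],
  "twist": [
    [0,0,0],
    [0,0,0]
  ]
}}

```text
time: 15.75
eef_pos: [0.4854, -0.0355, 0.1543]
tcp_rot: [[-0.782, -0.623, -0.0], [-0.623, 0.782, -0.0], [0.0, 0.0, -1.0]]
force: [-0.3, -1.6, -2.7]
finger_gap: 0.0236
```

>>> {"name": "apply_moves", "arguments": {
  "delta_pos": [
    [0,0,0.06],
    [0,0,0]
  ],
  "twist": [
    [0,0,0],
    [0,0,0]
  ]
}}

```text
time: 15.95
eef_pos: [0.4854, -0.0355, 0.1536]
tcp_rot: [[-0.782, -0.623, -0.0], [-0.623, 0.782, -0.0], [0.0, 0.0, -1.0]]
force: [-2.1, -1.6, -3.0]
finger_gap: 0.0233
```

>>> {"name": "apply_moves", "arguments": {
  "delta_pos": [
    [0,0,0.06],
    [0,0,0]
  ],
  "twist": [
    [0,0,0],
    [0,0,0]
  ]
}}

```text
time: 16.15
eef_pos: [0.4854, -0.0355, 0.1531]
tcp_rot: [[-0.782, -0.623, -0.0], [-0.623, 0.782, -0.0], [0.0, 0.0, -1.0]]
force: [-1.9, -2.7, -1.6]
finger_gap: 0.0232
```

>>> {"name": "apply_moves", "arguments": {
  "delta_pos": [
    [0,0,0.06],
    [0,0,0]
  ],
  "twist": [
    [0,0,0],
    [0,0,0]
  ]
}}

```text
time: 16.35
eef_pos: [0.4855, -0.0355, 0.1524]
tcp_rot: [[-0.782, -0.623, -0.0], [-0.623, 0.782, -0.0], [0.0, 0.0, -1.0]]
force: [-1.0, -2.9, -1.8]
finger_gap: 0.0233
```

>>> {"name": "apply_moves", "arguments": {
  "delta_pos": [
    [0.035,-0.01,0],
    [0,0,0.05],
    [0,0,0]
  ],
  "twist": [
    [0,0,0],
    [0,0,0],
    [0,0,0]
  ]
}}

```text
time: 16.65
eef_pos: [0.4854, -0.0356, 0.152]
tcp_rot: [[-0.782, -0.624, 0.0], [-0.624, 0.782, 0.0], [-0.0, 0.0, -1.0]]
force: [-1.9, -0.9, -2.2]
finger_gap: 0.0232
```

>>> {"name": "apply_moves", "arguments": {
  "delta_pos": [
    [0,0,0.06],
    [0,0,0]
  ],
  "twist": [
    [0,0,0],
    [0,0,0]
  ]
}}

```text
time: 16.85
eef_pos: [0.4854, -0.0356, 0.1514]
tcp_rot: [[-0.782, -0.624, 0.0], [-0.624, 0.782, 0.0], [-0.0, 0.0, -1.0]]
force: [-1.5, -1.1, -1.9]
finger_gap: 0.0236
```

>>> {"name": "apply_moves", "arguments": {
  "delta_pos": [
    [0,0,0.06],
    [0,0,0]
  ],
  "twist": [
    [0,0,0],
    [0,0,0]
  ]
}}

```text
time: 17.05
eef_pos: [0.4854, -0.0356, 0.1508]
tcp_rot: [[-0.782, -0.623, 0.0], [-0.623, 0.782, 0.0], [-0.0, 0.0, -1.0]]
force: [-1.4, -1.3, -2.3]
finger_gap: 0.0237
```

>>> {"name": "apply_moves", "arguments": {
  "delta_pos": [
    [0,0,0.06],
    [0,0,0]
  ],
  "twist": [
    [0,0,0],
    [0,0,0]
  ]
}}

```text
time: 17.25
eef_pos: [0.4854, -0.0356, 0.1502]
tcp_rot: [[-0.782, -0.624, 0.0], [-0.624, 0.782, 0.0], [-0.0, 0.0, -1.0]]
force: [-0.4, -1.0, -1.5]
finger_gap: 0.0235
```

>>> {"name": "apply_moves", "arguments": {
  "delta_pos": [
    [0,0,0.06],
    [0,0,0]
  ],
  "twist": [
    [0,0,0],
    [0,0,0]
  ]
}}

```text
time: 17.45
eef_pos: [0.4854, -0.0357, 0.1496]
tcp_rot: [[-0.782, -0.623, 0.0], [-0.623, 0.782, 0.0], [-0.0, 0.0, -1.0]]
force: [-1.4, -0.1, -2.5]
finger_gap: 0.0231
```

>>> {"name": "apply_moves", "arguments": {
  "delta_pos": [
    [0,0,0.06],
    [0,0,0]
  ],
  "twist": [
    [0,0,0],
    [0,0,0]
  ]
}}

```text
time: 17.65
eef_pos: [0.4854, -0.0356, 0.149]
tcp_rot: [[-0.782, -0.624, 0.0], [-0.624, 0.782, 0.0], [-0.0, 0.0, -1.0]]
force: [-1.4, -1.2, -0.4]
finger_gap: 0.0233
```

>>> {"name": "apply_moves", "arguments": {
  "delta_pos": [
    [0,0,0.06],
    [0,0,0]
  ],
  "twist": [
    [0,0,0],
    [0,0,0]
  ]
}}

```text
time: 17.85
eef_pos: [0.4854, -0.0356, 0.1488]
tcp_rot: [[-0.782, -0.624, 0.0], [-0.624, 0.782, -0.0], [-0.0, -0.0, -1.0]]
force: [-3.0, -0.4, 8.1]
finger_gap: 0.0232
```

>>> {"name": "apply_moves", "arguments": {
  "delta_pos": [
    [0,0,-0.02],
    [0,0,0.035],
    [0,0,0]
  ],
  "twist": [
    [0,0,0],
    [0,0,0.1],
    [0,0,0]
  ]
}}

```text
time: 18.15
eef_pos: [0.4853, -0.0356, 0.1485]
tcp_rot: [[-0.842, -0.54, 0.0], [-0.54, 0.842, -0.0], [-0.0, -0.0, -1.0]]
force: [-2.2, -1.0, 3.5]
finger_gap: 0.0238
```

```bash
python3 st.py
```

```text
t 18.15 pos [ 0.4853 -0.0356  0.1485] yaw -147.32 F [-2.2 -1.   3.5] M [-0.2    0.579 -0.053] q [ 0.46  0.83 -0.84  1.89  0.84  0.83  1.29] gap 0.0238
```

>>> {"name": "apply_moves", "arguments": {
  "delta_pos": [
    [0.015,0.01,0.03],
    [0,0,0.035],
    [0,0,0]
  ],
  "twist": [
    [0,0,0.1],
    [0,0,0.1],
    [0,0,0]
  ]
}}

```text
time: 18.45
eef_pos: [0.4852, -0.0356, 0.1478]
tcp_rot: [[-0.931, -0.364, 0.0], [-0.364, 0.931, -0.0], [-0.0, -0.0, -1.0]]
force: [-2.3, -0.6, 2.7]
finger_gap: 0.0235
```

```bash
python3 st.py
```

```text
t 18.45 pos [ 0.4852 -0.0356  0.1478] yaw -158.64 F [-2.3 -0.6  2.7] M [-0.165  0.426  0.046] q [ 0.43  0.81 -0.79  1.89  0.81  0.79  1.13] gap 0.0235
```

>>> {"name": "apply_moves", "arguments": {
  "delta_pos": [
    [0.01,0,0.035],
    [0,0,0.035],
    [0,0,0.035],
    [0,0,0]
  ],
  "twist": [
    [0,0,0.1],
    [0,0,0.1],
    [0,0,0.1],
    [0,0,0]
  ]
}}

```text
time: 18.85
eef_pos: [0.4852, -0.0355, 0.1467]
tcp_rot: [[-0.997, -0.075, 0.0], [-0.075, 0.997, 0.0], [-0.0, 0.0, -1.0]]
force: [-2.1, 0.4, 3.1]
finger_gap: 0.023
```

```bash
python3 st.py; python3 - <<'E'
from h import *
sc=grab_frame("scene");f=grab_frame("wrist")
crop(f,(323,270),90,"pics/a.png",4);crop(sc,proj(sc,[.4855,-.0345,.13]),32,"pics/b.png",9)
a=[cv2.resize(cv2.imread(f"pics/{k}.png"),(400,400)) for k in "ba"];cv2.imwrite("pics/d2.png",np.hstack(a))
E
```

```text
t 18.85 pos [ 0.4852 -0.0355  0.1467] yaw -175.69 F [-2.1  0.4  3.1] M [ 0.142  0.437 -0.014] q [ 0.39  0.79 -0.71  1.89  0.75  0.74  0.89] gap 0.023
```

View pics/d2.png

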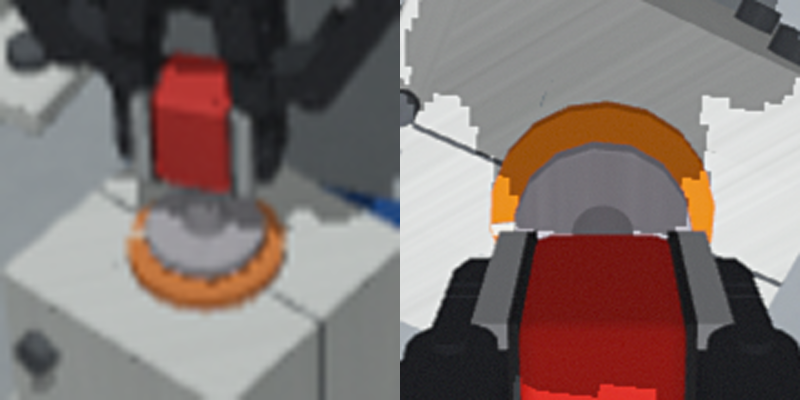

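Screwing in steadily: axial force is steady and the mark sits at (503,228) in the wrist crop. I'll continue in smaller steps.

>>> {"name": "apply_moves", "arguments": {
  "delta_pos": [
    [0.01,0,0.035],
    [0,0,0.035],
    [0,0,0.035],
    [0,0,0]
  ],
  "twist": [
    [0,0,0.1],
    [0,0,0.1],
    [0,0,0.1],
    [0,0,0]
  ]
}}

```text
time: 19.35
eef_pos: [0.4852, -0.0354, 0.1457]
tcp_rot: [[-0.975, 0.223, 0.0], [0.223, 0.975, 0.0], [-0.0, 0.0, -1.0]]
force: [-1.0, 2.4, 5.1]
finger_gap: 0.023
```

```bash
python3 st.py
```

```text
t 19.35 pos [ 0.4852 -0.0354  0.1457] yaw 167.11 F [-1.   2.4  5.1] M [ 0.349  0.311 -0.027] q [ 0.35  0.77 -0.62  1.9   0.69  0.7   0.66] gap 0.023
```

>>> {"name": "apply_moves", "arguments": {
  "delta_pos": [
    [0,0.015,0.025],
    [0,0,0.033],
    [0,0,0]
  ],
  "twist": [
    [0,0,0.1],
    [0,0,0.1],
    [0,0,0]
  ]
}}

```text
time: 19.65
eef_pos: [0.4851, -0.0354, 0.145]
tcp_rot: [[-0.912, 0.411, 0.0], [0.411, 0.912, 0.0], [-0.0, 0.0, -1.0]]
force: [-0.8, 1.5, 3.2]
finger_gap: 0.0233
```

```bash
python3 st.py
```

```text
t 19.65 pos [ 0.4851 -0.0354  0.145 ] yaw 155.73 F [-0.8  1.5  3.2] M [ 0.336  0.089 -0.004] q [ 0.32  0.76 -0.57  1.9   0.64  0.67  0.51] gap 0.0233
```

>>> {"name": "apply_moves", "arguments": {
  "delta_pos": [
    [0,0,0.02],
    [0,0,0.02],
    [0,0,0]
  ],
  "twist": [
    [0,0,0.06],
    [0,0,0.06],
    [0,0,0]
  ]
}}

```text
time: 19.95
eef_pos: [0.4852, -0.0354, 0.1446]
tcp_rot: [[-0.857, 0.516, 0.0], [0.516, 0.857, 0.0], [-0.0, 0.0, -1.0]]
force: [0.2, 2.7, 3.5]
finger_gap: 0.0235
```

```bash
python3 st.py; python3 - <<'E'
from h import *
sc=grab_frame("scene");f=grab_frame("wrist")
crop(f,(323,270),90,"pics/a.png",4);crop(sc,proj(sc,[.4855,-.0345,.13]),32,"pics/b.png",9)
a=[cv2.resize(cv2.imread(f"pics/{k}.png"),(400,400)) for k in "ba"];cv2.imwrite("pics/d3.png",np.hstack(a))
E
```

```text
t 19.95 pos [ 0.4852 -0.0354  0.1446] yaw 148.95 F [0.2 2.7 3.5] M [ 0.503 -0.123 -0.006] q [ 0.3   0.76 -0.53  1.9   0.61  0.65  0.42] gap 0.0235
```

View pics/d3.png

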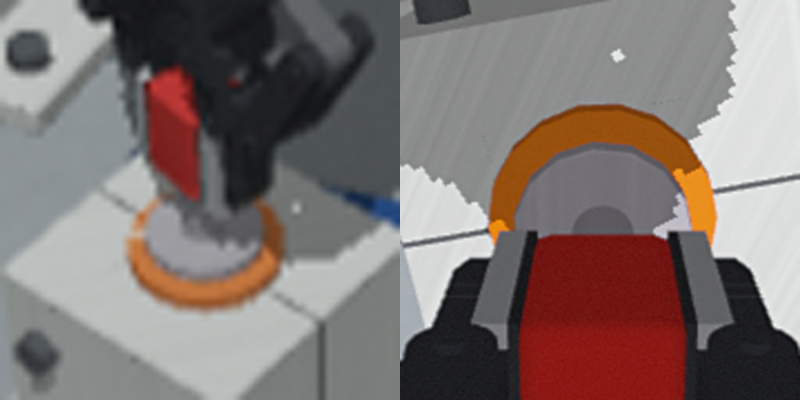

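>>> {"name": "apply_moves", "arguments": {
  "delta_pos": [
    [0,0.01,0.02],
    [0,0,0]
  ],
  "twist": [
    [0,0,0.06],
    [0,0,0]
  ]
}}

```text
time: 20.25
eef_pos: [0.4852, -0.0355, 0.1444]
tcp_rot: [[-0.823, 0.568, 0.0], [0.568, 0.823, 0.0], [-0.0, 0.0, -1.0]]
force: [0.5, 2.0, 4.3]
finger_gap: 0.0235
```

>>> {"name": "apply_moves", "arguments": {
  "delta_pos": [
    [0,0,0.02],
    [0,0,0]
  ],
  "twist": [
    [0,0,0.06],
    [0,0,0]
  ]
}}

```text
time: 20.45
eef_pos: [0.4851, -0.0355, 0.1441]
tcp_rot: [[-0.787, 0.616, -0.0], [0.616, 0.787, 0.0], [0.0, -0.0, -1.0]]
force: [0.7, 1.1, 2.7]
finger_gap: 0.0234
```

```bash
python3 st.py
```

```text
t 20.45 pos [ 0.4851 -0.0355  0.1441] yaw 141.94 F [0.7 1.1 2.7] M [ 0.342 -0.19   0.01 ] q [ 0.28  0.75 -0.5   1.9   0.58  0.64  0.33] gap 0.0234
```

>>> {"name": "apply_moves", "arguments": {
  "delta_pos": [
    [0,0,0.02],
    [0,0,0]
  ],
  "twist": [
    [0,0,0.06],
    [0,0,0]
  ]
}}

```text
time: 20.65
eef_pos: [0.485, -0.0355, 0.144]
tcp_rot: [[-0.749, 0.663, -0.0], [0.663, 0.749, -0.0], [0.0, -0.0, -1.0]]
force: [1.3, 1.3, 2.3]
finger_gap: 0.0232
```

>>> {"name": "apply_moves", "arguments": {
  "delta_pos": [
    [0,0,0.02],
    [0,0,0]
  ],
  "twist": [
    [0,0,0.06],
    [0,0,0]
  ]
}}

```text
time: 20.85
eef_pos: [0.4851, -0.0355, 0.1439]
tcp_rot: [[-0.708, 0.706, 0.0], [0.706, 0.708, -0.0], [-0.0, 0.0, -1.0]]
force: [1.7, 0.9, 5.5]
finger_gap: 0.0239
```

```bash
python3 st.py
```

```text
t 20.85 pos [ 0.4851 -0.0355  0.1439] yaw 135.07 F [1.7 0.9 5.5] M [ 0.285 -0.137 -0.025] q [ 0.26  0.75 -0.46  1.9   0.55  0.62  0.24] gap 0.0239
```

>>> {"name": "apply_moves", "arguments": {
  "delta_pos": [
    [0,0,0],
    [0,0,0]
  ],
  "twist": [
    [0,0,0.05],
    [0,0,0]
  ]
}}

```text
time: 21.05
eef_pos: [0.4851, -0.0355, 0.1439]
tcp_rot: [[-0.672, 0.741, 0.0], [0.741, 0.672, -0.0], [-0.0, -0.0, -1.0]]
force: [0.9, 1.2, 5.7]
finger_gap: 0.0233
```

```bash
python3 st.py; python3 - <<'E'
from h import *
sc=grab_frame("scene");f=grab_frame("wrist")
crop(f,(323,270),90,"pics/a.png",4);crop(sc,proj(sc,[.4855,-.0345,.13]),32,"pics/b.png",9)
a=[cv2.resize(cv2.imread(f"pics/{k}.png"),(400,400)) for k in "ba"];cv2.imwrite("pics/d4.png",np.hstack(a))
E
```

```text
t 21.05 pos [ 0.4851 -0.0355  0.1439] yaw 132.22 F [0.9 1.2 5.7] M [ 0.205 -0.175 -0.029] q [ 0.26  0.74 -0.45  1.9   0.53  0.62  0.21] gap 0.0233
```

View pics/d4.png

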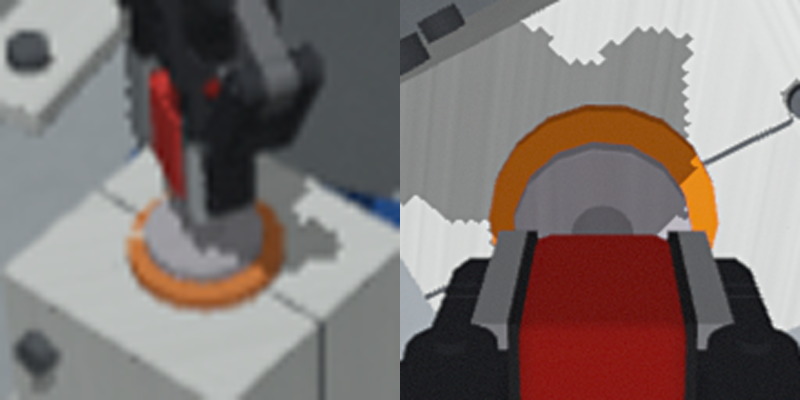

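The collar is home. TCP z is 0.1439, as predicted, and a small extra turn with no descent left the force unchanged. The mark in the scene crop is unmoved at (137,237). Now I'll draw it up slowly.

>>> {"name": "apply_moves", "arguments": {
  "delta_pos": [
    [0,0,-0.04],
    [0,0,-0.04],
    [0,0,-0.04],
    [0,0,0]
  ],
  "twist": [
    [0,0,0],
    [0,0,0],
    [0,0,0],
    [0,0,0]
  ]
}}

```text
time: 21.55
eef_pos: [0.4847, -0.0355, 0.1447]
tcp_rot: [[-0.67, 0.742, -0.001], [0.742, 0.67, 0.0], [0.001, -0.001, -1.0]]
force: [0.7, 1.0, -9.5]
finger_gap: 0.0235
```

```bash
python3 st.py
```

```text
t 21.55 pos [ 0.4847 -0.0355  0.1447] yaw 132.1 F [ 0.7  1.  -9.5] M [ 0.33  -0.007 -0.095] q [ 0.26  0.74 -0.45  1.9   0.53  0.62  0.21] gap 0.0235
```

>>> {"name": "apply_moves", "arguments": {
  "delta_pos": [
    [0,0,-0.02],
    [0,0,-0.02],
    [0,0,0]
  ],
  "twist": [
    [0,0,0],
    [0,0,0],
    [0,0,0]
  ]
}}

```text
time: 21.85
eef_pos: [0.4848, -0.0356, 0.1453]
tcp_rot: [[-0.67, 0.742, -0.001], [0.742, 0.67, -0.0], [0.0, -0.001, -1.0]]
force: [-0.7, 1.3, -11.0]
finger_gap: 0.0234
```

>>> {"name": "apply_moves", "arguments": {
  "delta_pos": [
    [0,0,-0.03],
    [0,0,-0.03],
    [0,0,0]
  ],
  "twist": [
    [0,0,0],
    [0,0,0],
    [0,0,0]
  ]
}}

```text
time: 22.15
eef_pos: [0.485, -0.0356, 0.146]
tcp_rot: [[-0.67, 0.743, -0.0], [0.743, 0.67, -0.0], [0.0, -0.0, -1.0]]
force: [-1.2, 0.8, -9.0]
finger_gap: 0.0233
```

```bash
python3 st.py
```

```text
t 22.15 pos [ 0.485  -0.0356  0.146 ] yaw 132.05 F [-1.2  0.8 -9. ] M [-0.002  0.292  0.031] q [ 0.26  0.74 -0.45  1.9   0.53  0.62  0.21] gap 0.0233
```

>>> {"name": "apply_moves", "arguments": {
  "delta_pos": [
    [0,0,-0.04],
    [0,0,-0.04],
    [0,0,-0.04],
    [0,0,-0.04],
    [0,0,-0.04],
    [0,0,0]
  ],
  "twist": [
    [0,0,0],
    [0,0,0],
    [0,0,0],
    [0,0,0],
    [0,0,0],
    [0,0,0]
  ]
}}

```text
time: 22.75
eef_pos: [0.4851, -0.0355, 0.1481]
tcp_rot: [[-0.67, 0.742, 0.0], [0.742, 0.67, 0.0], [-0.0, 0.0, -1.0]]
force: [-1.2, -0.4, -8.8]
finger_gap: 0.0232
```

```bash
python3 st.py; python3 - <<'E'
from h import *
sc=grab_frame("scene")
crop(sc,proj(sc,[.4855,-.0345,.13]),32,"pics/b.png",9);cv2.imwrite("pics/d5.png",cv2.imread("pics/b.png"))
E
```

```text
t 22.75 pos [ 0.4851 -0.0355  0.1481] yaw 132.06 F [-1.2 -0.4 -8.8] M [0.008 0.219 0.025] q [ 0.26  0.74 -0.45  1.9   0.53  0.63  0.21] gap 0.0232
```

View pics/d5.png

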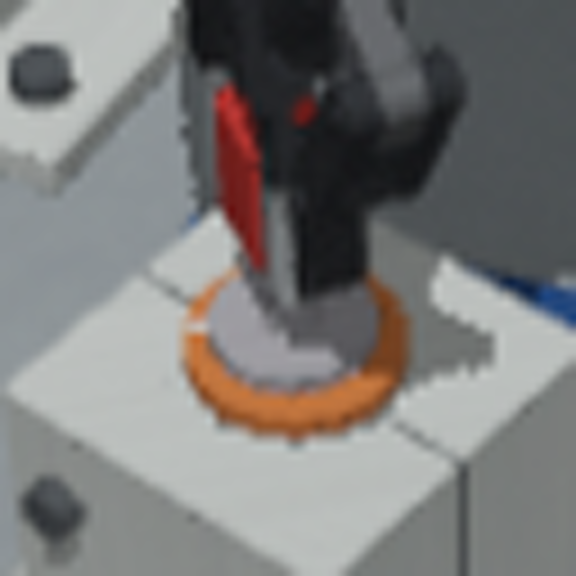

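The plug is rising with the collar on its face, the mark at (195,325) still pointing the same way. I'll continue.

>>> {"name": "apply_moves", "arguments": {
  "delta_pos": [
    [0,0,-0.05],
    [0,0,-0.05],
    [0,0,-0.05],
    [0,0,-0.05],
    [0,0,-0.05],
    [0,0,-0.05],
    [0,0,-0.05],
    [0,0,-0.05]
  ],
  "twist": [
    [0,0,0],
    [0,0,0],
    [0,0,0],
    [0,0,0],
    [0,0,0],
    [0,0,0],
    [0,0,0],
    [0,0,0]
  ]
}}

```text
time: 23.6
eef_pos: [0.4851, -0.0355, 0.152]
tcp_rot: [[-0.67, 0.743, -0.0], [0.743, 0.67, 0.0], [0.0, 0.0, -1.0]]
force: [-0.4, 0.9, -11.0]
finger_gap: 0.0232
```

>>> {"name": "apply_moves", "arguments": {
  "delta_pos": [
    [0,0,-0.05],
    [0,0,-0.05],
    [0,0,-0.05],
    [0,0,-0.05],
    [0,0,-0.05],
    [0,0,-0.05],
    [0,0,0]
  ],
  "twist": [
    [0,0,0],
    [0,0,0],
    [0,0,0],
    [0,0,0],
    [0,0,0],
    [0,0,0],
    [0,0,0]
  ]
}}

```text
time: 24.3
eef_pos: [0.4853, -0.0355, 0.1552]
tcp_rot: [[-0.67, 0.743, 0.001], [0.743, 0.67, 0.0], [-0.0, 0.001, -1.0]]
force: [-0.8, 0.1, -3.2]
finger_gap: 0.0236
```

```bash
python3 st.py
```

```text
t 24.3 pos [ 0.4853 -0.0355  0.1552] yaw 132.05 F [-0.8  0.1 -3.2] M [0.056 0.014 0.002] q [ 0.27  0.73 -0.46  1.89  0.52  0.64  0.22] gap 0.0236
```

>>> {"name": "apply_moves", "arguments": {
  "delta_pos": [
    [0,0,-0.2],
    [0,0,-0.5],
    [0,0,-1],
    [0,0,-1],
    [0,0,-1.5],
    [0,0,-1.5],
    [0,0,-1],
    [0,0,-0.3]
  ],
  "twist": [
    [0,0,0],
    [0,0,0],
    [0,0,0],
    [0,0,0],
    [0,0,0],
    [0,0,0],
    [0,0,0],
    [0,0,0]
  ]
}}

```text
time: 25.1
eef_pos: [0.4854, -0.0355, 0.2262]
tcp_rot: [[-0.67, 0.743, 0.002], [0.743, 0.67, -0.0], [-0.001, 0.001, -1.0]]
force: [0.2, 0.4, -4.1]
finger_gap: 0.0235
```

```bash
python3 st.py; python3 - <<'E'
from h import *
sc=grab_frame("scene");t=grab_frame("top");f=grab_frame("wrist")
cv2.imwrite("pics/w7.png",f["color"][:,:,::-1]);cv2.imwrite("pics/s7.png",sc["color"][:,:,::-1]);cv2.imwrite("pics/t7.png",t["color"][:,:,::-1])
for n,ff in (("s",sc),("t",t),("w",f)):
  r=landmark_of(ff,"bin_yellow");print(n,[(round(x["p"],2),x["xy"],np.round(onz(ff,x["xy"],.0)[:2],4)) for x in r[:2]])
E
```

```text
t 25.1 pos [ 0.4854 -0.0355  0.2262] yaw 132.04 F [ 0.2  0.4 -4.1] M [ 0.06  -0.003 -0.036] q [ 0.32  0.62 -0.54  1.8   0.42  0.84  0.31] gap 0.0235
s [(0.8, [400.3, 283.9], array([0.4944, 0.1813]))]
t [(0.87, [259.5, 262.8], array([0.4853, 0.1704]))]
w [(0.84, [484.9, 25.3], array([0.4846, 0.1746]))]
```

View pics/s7.png

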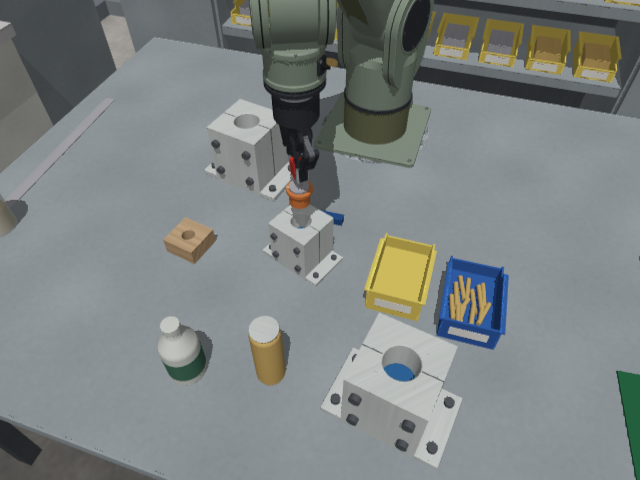

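View pics/t7.png

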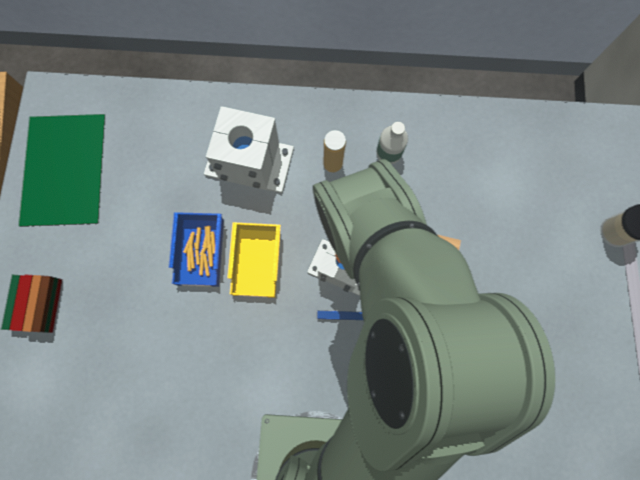

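The plug is out and hanging on the puller at scene (298,195). The yellow bin spans top (230–282, 222–300), long side roughly along world x.

```bash
python3 - <<'E'
from h import *
t=grab_frame("top");sc=grab_frame("scene")
r=regions_of(t,"bin_yellow")[0];m=r["mask"].astype(np.uint8);print(r["p"],r["xy"],m.sum())
m2,_=blob(t,(255,260),50,"yellow")
for mm in (m,m2.astype(np.uint8)):
    h=cv2.convexHull(np.argwhere(mm)[:,::-1].astype(np.int32))
    a=cv2.approxPolyDP(h,6,True)[:,0]; print(a.tolist());
    for p in a: print(np.round(onz(t,p,.06)[:2],3),np.round(onz(t,p,.0)[:2],3))
c=t["color"][205:315,215:300,::-1];cv2.imwrite("pics/bin.png",cv2.resize(c,None,fx=5,fy=5,interpolation=cv2.INTER_CUBIC))
E
```

```text
0.58 [255.3, 262.3] 3378
[[277, 226], [273, 296], [233, 294], [233, 225]]
[0.567 0.129] [0.582 0.135]
[0.4   0.125] [0.405 0.13 ]
[0.399 0.218] [0.404 0.228]
[0.563 0.234] [0.577 0.246]
[[274, 297], [230, 293], [209, 246], [233, 223], [279, 225]]
[0.398 0.122] [0.403 0.128]
[0.401 0.225] [0.406 0.236]
[0.509 0.286] [0.52 0.3 ]
[0.568 0.235] [0.583 0.246]
[0.57  0.124] [0.585 0.13 ]
```

View pics/bin.png

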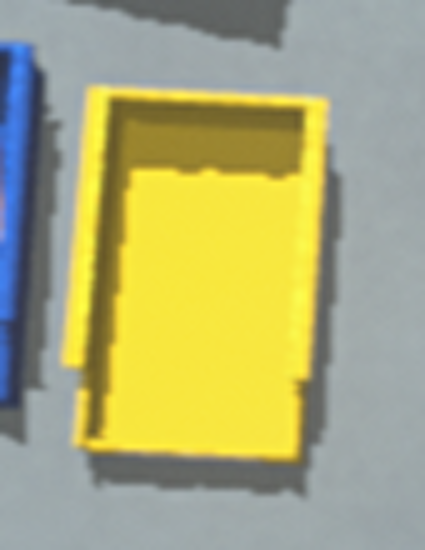

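>>> {"name": "apply_moves", "arguments": {
  "delta_pos": [
    [1.5,1.4,0],
    [2.3,2.1,0],
    [2.5,2.2,0],
    [2.5,2.2,0],
    [2.5,2.2,0],
    [2.3,2.1,0],
    [1.5,1.4,0],
    [0.5,0.5,0]
  ],
  "twist": [
    [0,0,0],
    [0,0,0],
    [0,0,0],
    [0,0,0],
    [0,0,0],
    [0,0,0],
    [0,0,0],
    [0,0,0]
  ]
}}

```text
time: 26.35
eef_pos: [0.4848, 0.177, 0.2248]
tcp_rot: [[-0.672, 0.741, -0.0], [0.741, 0.672, 0.001], [0.001, 0.0, -1.0]]
force: [-0.7, -0.8, -3.0]
finger_gap: 0.023
```

>>> {"name": "apply_moves", "arguments": {
  "delta_pos": [
    [0,0,0],
    [0,0,0],
    [0,0,1],
    [0,0,1],
    [0,0,1],
    [0,0,1],
    [0,0,0],
    [0,0,0]
  ],
  "twist": [
    [0,0,0.12],
    [0,0,0.12],
    [0,0,0.12],
    [0,0,0.12],
    [0,0,0.12],
    [0,0,0.12],
    [0,0,0],
    [0,0,0]
  ]
}}

```text
time: 27.15
eef_pos: [0.4854, 0.1745, 0.1852]
tcp_rot: [[-0.017, 1.0, -0.0], [1.0, 0.017, -0.0], [-0.0, -0.0, -1.0]]
force: [1.2, -0.4, -3.3]
finger_gap: 0.0232
```

```bash
python3 st.py; python3 - <<'E'
from h import *
sc=grab_frame("scene");t=grab_frame("top");f=grab_frame("wrist")
cv2.imwrite("pics/w8.png",f["color"][:,:,::-1])
crop(sc,(390,250),70,"pics/s8.png",5);crop(t,(255,260),60,"pics/t8.png",5)
cv2.imwrite("pics/st8.png",np.hstack([cv2.resize(cv2.imread("pics/s8.png"),(400,400)),cv2.resize(cv2.imread("pics/t8.png"),(400,400))]))
E
```

```text
t 27.15 pos [0.4854 0.1745 0.1852] yaw 91.0 F [ 1.2 -0.4 -3.3] M [-0.006  0.032  0.015] q [-0.26  0.69 -0.27  1.76  0.25  0.73 -0.64] gap 0.0232
```

View pics/st8.png

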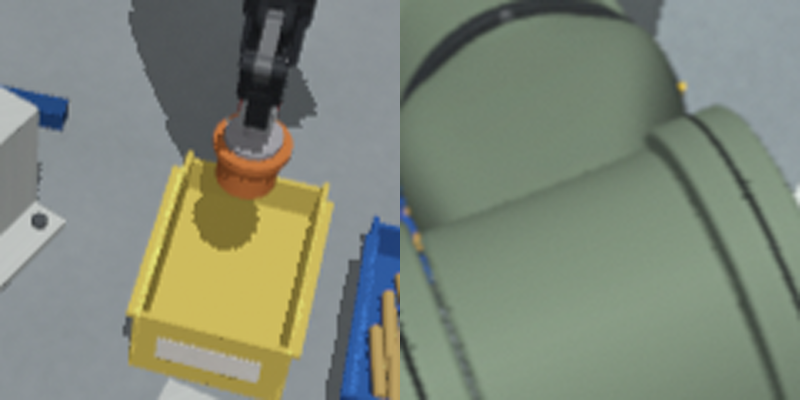

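View pics/w8.png

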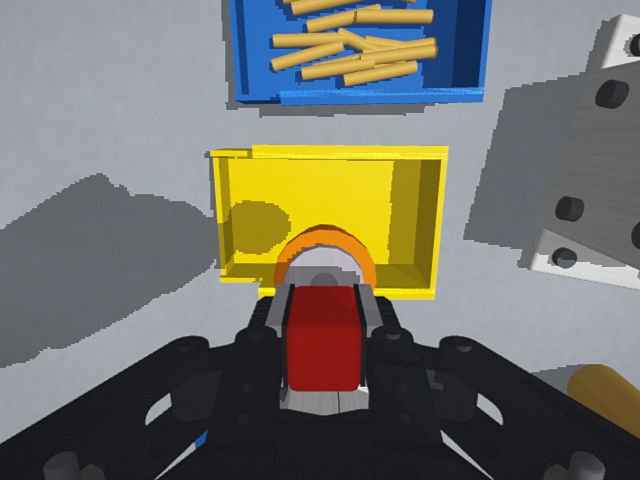

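```bash
python3 - <<'E'
from h import *
f=grab_frame("wrist")
for xy in ((330,153),(250,290),(440,220),(425,292),(216,215)): print(xy,np.round(onz(f,xy,.06),4),np.round(onz(f,xy,.037),4))
E
```

```text
(330, 153) [0.4894 0.2283 0.06  ] [0.4898 0.227  0.037 ]
(250, 290) [0.4304 0.1252 0.06  ] [0.4257 0.1151 0.037 ]
(440, 220) [0.5699 0.1821 0.06  ] [0.5772 0.1769 0.037 ]
(425, 292) [0.564  0.1256 0.06  ] [0.5708 0.1156 0.037 ]
(216, 215) [0.4081 0.1833 0.06  ] [0.4015 0.1782 0.037 ]
```

The bin measures x 0.402–0.570 and y 0.125–0.228, and the plug is over its middle. Lowering.

>>> {"name": "apply_moves", "arguments": {
  "delta_pos": [
    [0,0.05,1],
    [0,0,2],
    [0,0,2],
    [0,0,2],
    [0,0,1.5],
    [0,0,1.2],
    [0,0,0.6],
    [0,0,0.2]
  ],
  "twist": [
    [0,0,0],
    [0,0,0],
    [0,0,0],
    [0,0,0],
    [0,0,0],
    [0,0,0],
    [0,0,0],
    [0,0,0]
  ]
}}

```text
time: 28.15
eef_pos: [0.4856, 0.1748, 0.0795]
tcp_rot: [[-0.014, 1.0, -0.001], [1.0, 0.014, -0.0], [-0.0, -0.001, -1.0]]
force: [-0.5, -0.6, -2.8]
finger_gap: 0.0232
```

>>> {"name": "apply_moves", "arguments": {
  "delta_pos": [
    [0,0,0.2],
    [0,0,0.1],
    [0,0,0.1],
    [0,0,0.1],
    [0,0,0]
  ],
  "twist": [
    [0,0,0],
    [0,0,0],
    [0,0,0],
    [0,0,0],
    [0,0,0]
  ]
}}

```text
time: 28.65
eef_pos: [0.4858, 0.1748, 0.0751]
tcp_rot: [[-0.014, 1.0, 0.0], [1.0, 0.014, 0.0], [0.0, 0.0, -1.0]]
force: [-0.3, -0.1, -3.6]
finger_gap: 0.0235
```

>>> {"name": "apply_moves", "arguments": {
  "delta_pos": [
    [0,0,0.08],
    [0,0,0.08],
    [0,0,0]
  ],
  "twist": [
    [0,0,0],
    [0,0,0],
    [0,0,0]
  ]
}}

```text
time: 28.95
eef_pos: [0.4857, 0.1748, 0.0733]
tcp_rot: [[-0.014, 1.0, -0.0], [1.0, 0.014, 0.0], [0.0, -0.0, -1.0]]
force: [-1.0, -0.1, -2.9]
finger_gap: 0.0233
```

>>> {"name": "apply_moves", "arguments": {
  "delta_pos": [
    [0,0,0.1],
    [0,0,0.1],
    [0,0,0.1],
    [0,0,0]
  ],
  "twist": [
    [0,0,0],
    [0,0,0],
    [0,0,0],
    [0,0,0]
  ]
}}

```text
time: 29.35
eef_pos: [0.4857, 0.1748, 0.0702]
tcp_rot: [[-0.014, 1.0, -0.0], [1.0, 0.014, 0.0], [0.0, -0.0, -1.0]]
force: [-0.1, -0.2, -3.2]
finger_gap: 0.0233
```

>>> {"name": "apply_moves", "arguments": {
  "delta_pos": [
    [0,0,0.06],
    [0,0,0]
  ],
  "twist": [
    [0,0,0],
    [0,0,0]
  ]
}}

```text
time: 29.55
eef_pos: [0.4858, 0.1748, 0.0698]
tcp_rot: [[-0.014, 1.0, -0.0], [1.0, 0.014, 0.0], [0.0, -0.0, -1.0]]
force: [0.3, -0.4, -3.8]
finger_gap: 0.0233
```

>>> {"name": "apply_moves", "arguments": {
  "delta_pos": [
    [0,0,0.05],
    [0,0,0]
  ],
  "twist": [
    [0,0,0],
    [0,0,0]
  ]
}}

```text
time: 29.75
eef_pos: [0.4858, 0.1748, 0.0693]
tcp_rot: [[-0.014, 1.0, -0.0], [1.0, 0.014, 0.0], [0.0, -0.0, -1.0]]
force: [0.5, -0.1, -3.6]
finger_gap: 0.0236
```

>>> {"name": "apply_moves", "arguments": {
  "delta_pos": [
    [0,0,0.05],
    [0,0,0]
  ],
  "twist": [
    [0,0,0],
    [0,0,0]
  ]
}}

```text
time: 29.95
eef_pos: [0.4857, 0.1748, 0.0687]
tcp_rot: [[-0.014, 1.0, -0.0], [1.0, 0.014, 0.0], [0.0, -0.0, -1.0]]
force: [-0.5, 0.1, -3.3]
finger_gap: 0.0231
```

>>> {"name": "apply_moves", "arguments": {
  "delta_pos": [
    [0,0,0.04],
    [0,0,0]
  ],
  "twist": [
    [0,0,0],
    [0,0,0]
  ]
}}

```text
time: 30.15
eef_pos: [0.4858, 0.1748, 0.0684]
tcp_rot: [[-0.014, 1.0, 0.0], [1.0, 0.014, 0.0], [0.0, 0.0, -1.0]]
force: [0.2, -1.4, -3.0]
finger_gap: 0.0236
```

>>> {"name": "apply_moves", "arguments": {
  "delta_pos": [
    [0,0,0.04],
    [0,0,0]
  ],
  "twist": [
    [0,0,0],
    [0,0,0]
  ]
}}

```text
time: 30.35
eef_pos: [0.4858, 0.1748, 0.068]
tcp_rot: [[-0.014, 1.0, -0.0], [1.0, 0.014, 0.0], [0.0, -0.0, -1.0]]
force: [-0.0, -0.2, -2.2]
finger_gap: 0.0234
```

>>> {"name": "apply_moves", "arguments": {
  "delta_pos": [
    [0,0,0.04],
    [0,0,0]
  ],
  "twist": [
    [0,0,0],
    [0,0,0]
  ]
}}

```text
time: 30.55
eef_pos: [0.4858, 0.1748, 0.0679]
tcp_rot: [[-0.014, 1.0, 0.0], [1.0, 0.014, 0.0], [0.0, 0.0, -1.0]]
force: [-1.4, 0.1, 4.5]
finger_gap: 0.0235
```

>>> {"name": "apply_moves", "arguments": {
  "delta_pos": [
    [0,0,0.03],
    [0,0,0]
  ],
  "twist": [
    [0,0,0],
    [0,0,0]
  ]
}}

```text
time: 30.75
eef_pos: [0.4858, 0.1748, 0.0678]
tcp_rot: [[-0.014, 1.0, 0.0], [1.0, 0.014, 0.0], [0.0, 0.0, -1.0]]
force: [-2.1, -0.9, 12.3]
finger_gap: 0.0234
```

```bash
python3 st.py; python3 - <<'E'
from h import *
sc=grab_frame("scene");f=grab_frame("wrist")
crop(sc,(400,265),50,"pics/s9.png",8);crop(f,(323,240),100,"pics/a9.png",4)
cv2.imwrite("pics/st9.png",np.hstack([cv2.resize(cv2.imread("pics/s9.png"),(400,400)),cv2.resize(cv2.imread("pics/a9.png"),(400,400))]))
E
```

```text
t 30.75 pos [0.4858 0.1748 0.0678] yaw 90.8 F [-2.1 -0.9 12.3] M [-0.183  0.769 -0.018] q [-0.31  0.88 -0.18  1.86  0.33  0.43 -0.71] gap 0.0234
```

View pics/st9.png

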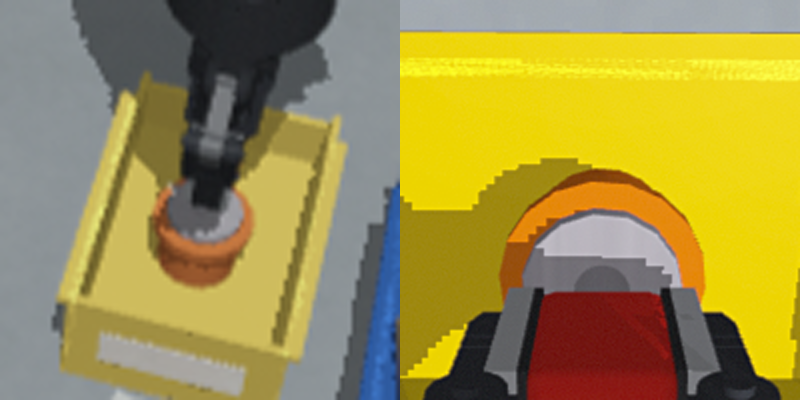

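The plug is down on the bin floor, but that step pressed a bit hard. I'll ease off, then open part-way.

>>> {"name": "apply_moves", "arguments": {
  "delta_pos": [
    [0,0,-0.05],
    [0,0,0],
    [0,0,0]
  ],
  "twist": [
    [0,0,0],
    [0,0,0],
    [0,0,0]
  ]
}}

```text
time: 31.15
eef_pos: [0.4858, 0.1748, 0.0679]
tcp_rot: [[-0.014, 1.0, 0.0], [1.0, 0.014, 0.0], [0.0, 0.0, -1.0]]
force: [-0.2, 0.1, 2.6]
finger_gap: 0.0236
```

>>> {"name": "apply_moves", "arguments": {
  "delta_pos": [
    [0,0,0],
    [0,0,0],
    [0,0,0],
    [0,0,0],
    [0,0,0],
    [0,0,0]
  ],
  "twist": [
    [0,0,0],
    [0,0,0],
    [0,0,0],
    [0,0,0],
    [0,0,0],
    [0,0,0]
  ],
  "gripper": 0.3
}}

```text
time: 31.75
eef_pos: [0.4858, 0.1748, 0.0678]
tcp_rot: [[-0.014, 1.0, 0.0], [1.0, 0.014, 0.0], [0.0, 0.0, -1.0]]
force: [0.2, -0.5, 0.6]
finger_gap: 0.0601
```

```bash
python3 st.py; python3 - <<'E'
from h import *
f=grab_frame("wrist");cv2.imwrite("pics/w10.png",f["color"][:,:,::-1])
E
```

```text
t 31.75 pos [0.4858 0.1748 0.0678] yaw 90.8 F [ 0.2 -0.5  0.6] M [-0.023  0.01  -0.056] q [-0.31  0.88 -0.18  1.86  0.33  0.43 -0.71] gap 0.0601
```

View pics/w10.png

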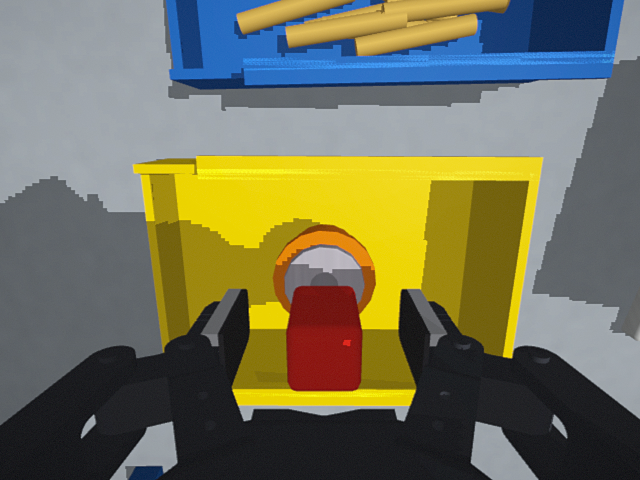

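The fingers are clear on both sides of the grip, at (248) and (400) with the grip at (288–362). Retreating straight up.

>>> {"name": "apply_moves", "arguments": {
  "delta_pos": [
    [0,0,-0.5],
    [0,0,-1.5],
    [0,0,-2.5],
    [0,0,-3],
    [0,0,-3],
    [0,0,-3],
    [0,0,-2],
    [0,0,0]
  ],
  "twist": [
    [0,0,0],
    [0,0,0],
    [0,0,0],
    [0,0,0],
    [0,0,0],
    [0,0,0],
    [0,0,0],
    [0,0,0]
  ]
}}

```text
time: 32.6
eef_pos: [0.4865, 0.175, 0.2254]
tcp_rot: [[-0.014, 1.0, 0.004], [1.0, 0.014, 0.002], [0.001, 0.004, -1.0]]
force: [-0.2, 0.8, -0.4]
finger_gap: 0.06
```

```bash
python3 st.py; python3 - <<'E'
from h import *
sc=grab_frame("scene");f=grab_frame("wrist")
cv2.imwrite("pics/w11.png",f["color"][:,:,::-1]);cv2.imwrite("pics/s11.png",sc["color"][:,:,::-1])
crop(sc,(400,265),50,"pics/s12.png",6)
E
```

```text
t 32.6 pos [0.4865 0.175  0.2254] yaw 90.79 F [-0.2  0.8 -0.4] M [-0.016 -0.021  0.045] q [-0.25  0.64 -0.29  1.7   0.23  0.83 -0.62] gap 0.06
```

View pics/s11.png

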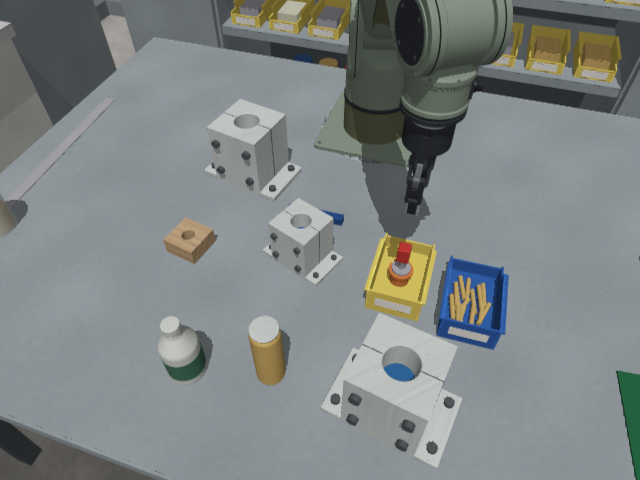

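View pics/s12.png

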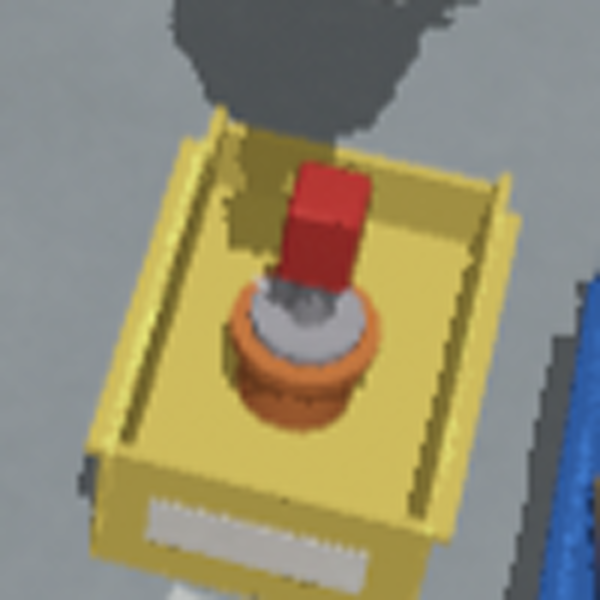

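View pics/w11.png

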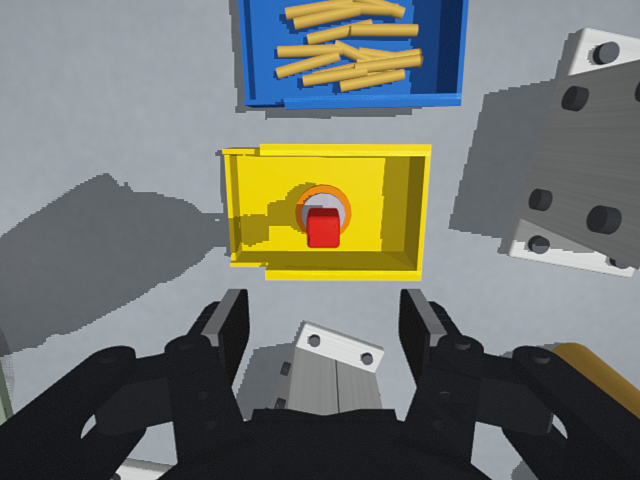

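The plug stands upright in the middle of the yellow bin at scene (400,270), with the puller still in it. The mould bore is empty at (300,218). The bottle, can, blank and blue bin look where they were, and the gripper is clear. Handing in.

```bash
python3 -c "
from workcell import *
print(job_done())"
```

```text
the job is handed in; nothing more can be done
None
```

The plug, still on the puller, is standing upright in the middle of the yellow bin, and I handed the job in at about 32.6 s. The 10 N limit was exceeded twice while pressing.

**What I did:** I took the puller from its stand, and the first set-down butted about 1 mm off centre. I lifted it, shifted it, turned it back about 24° and set it down again. I then screwed it clockwise about 86° until the collar was home. I drew the plug straight up, set it down in the bin, let go and backed the gripper off.

**Last checks:**
- **Collar and mark:** the collar seated at the height I had calculated. The white mark stayed at the same place on the flange while I turned.
- **Draw:** the pull readings, less the puller's weight, were about 7 to 9 N.
- **Final pictures:** the mould bore is empty. By eye, the bottle, can, blank and blue bin are where they were, and nothing touches the gripper.

**Where it went past the limit:**
- **Butted set-down:** pressing peaked at about 11 N.
- **Bin floor:** the set-down step pressed to about 14.6 N for roughly 0.2 s before I eased it off.
- **Cameras:** the top and scene views disagreed by 4 mm on where the plug was, so I centred it by the wrist view and the side forces.

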